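# Fill the yarn canister and put its lid on

### The job

Pack the last three bobbins from the white tray into the round canister, so that all seven stand upright on its floor, nested one in the middle and six around it. Then put the lid on the canister so that it sits fully home. Lower the bobbins and the lid into place instead of dropping them, and leave the cone, the tape, the snips and the cardboard box where they are.

Things in the scene. Friction and masses are not known exactly. Their poses are not given: they have to be found in the camera images.
- canister: open round steel tin, fixed on the table, turned any way: inside diameter 177, outside 185, floor 4 thick, rim 86 above the table; two small ear handles on its sides reach 115 from the axis, 43 above the table. Origin: centre of its underside, at table height; z up its axis.
- canister_floor (a point): centre of the canister's inside floor (4 above the table), axes as the canister's. Seven bobbins just fit standing on the floor in a hexagon: one in the middle here, six around it with centres about 59 from here and about 2 between neighbours.
- lid: the canister's steel lid, 0.35 kg, right way up on the table: flared skirt, 203 across at its bottom edge, 16 high; inside it a shoulder that rests on the rim; raised crown 165 across, top 57 above the bottom edge. Origin: centre at the level of the bottom edge; z up. Play on the rim about 3 all round, and 4 of lead-in. Home: origin 70 above the canister's origin. The inside then clears the bobbin tubes by 8.
- lid_knob (a point): middle of the head of the lid's black knob, on the lid's axis, 78 above the lid's origin: head 30 diameter and 24 high, on a narrower neck; the head's underside is 9 above the crown's top face. Grip the lid here.
- tray: low white slotted plastic tray, 115 (its x) by 250 (its y) outside, walls 40 high, floor 4 thick, fixed. Origin: centre of its underside, on the table. Three bobbins stand in it in a row.
- bobbin1: bobbin of undyed yarn upright in the tray, 0.11 kg: foot flange 57 diameter, 5.5 thick, bottom edge bevelled by 3; yarn 55 diameter up to 80 above the underside; then a bare cardboard tube 24 diameter up to 112 above the underside, to grip. Origin: centre of its underside; z up its axis. All seven bobbins are alike.
- bobbin2: bobbin just like bobbin1 (same sizes and origin), standing in the tray.
- bobbin3: bobbin just like bobbin1 (same sizes and origin), standing in the tray.
- packed1: bobbin just like bobbin1 (same sizes and origin), already standing in the canister's outer ring, at the canister's own +x side. The middle and the outer places 240 and 300 degrees round are free.
- packed2: bobbin just like bobbin1 (same sizes and origin), already standing in the canister's outer ring, 60 degrees counter-clockwise from packed1 (seen from above, about the canister's axis).
- packed3: bobbin just like bobbin1 (same sizes and origin), already standing in the canister's outer ring, 120 degrees counter-clockwise from packed1.
- packed4: bobbin just like bobbin1 (same sizes and origin), already standing in the canister's outer ring, 180 degrees from packed1, straight across the canister.
- cone: bystander: large cone of undyed yarn standing on the table, 104 diameter at the foot, 140 high; origin at the centre of its underside.
- tape: bystander: roll of brown packing tape lying flat, 100 diameter, 48 high; origin at the centre of its underside.
- carton: bystander: small closed cardboard box, 85 by 120, 60 high; origin at the centre of its underside.
- snips: bystander: steel thread snips lying flat, 120 long, 10 high; origin on the table under their middle.
Mind the look-alikes: they are no part of the job. What is shaped like the bobbin3 but turquoise or yellow is not meant.

How it is judged:
By the outcome, as a careful person would: the job done as asked, in the order asked, and still so for the second after the job is handed in, with the robot touching nothing.
It also fails if it takes over 72 s, if anything falls off the work surface, if the arm or the gripper's body presses on something with over 40 N, if the wrist force passes 120 N, or if a joint passes its speed limit or range.

### The arm

A 7-joint arm with a two-finger parallel gripper is mounted at the origin on the work surface. World frame = base frame: x ahead of the robot, y to its left, z up, the work surface at z = 0. Lengths are in m, angles in rad, forces in N, time in s.
With the tool pointing down it reaches from about 0.425 to 0.925 m from the base axis. Payload 6.8 kg.
Tool frame: the origin (TCP) lies at the very end of the fingers, on their centre line; the grasp point (between the pads) lies 19 mm behind it (r.grip_depth is the distance from the TCP to the grasp point, in m); z points along the fingers, y is the direction in which the jaws open and shut (so a half turn about z gives the same grasp; the last joint's range is limited). The gripper opens to 85 mm and grips with 20 to 120 N. Pads are 22 mm wide; open, the fingers measure 114 mm over their backs; the gripper's body (76 mm by 85 mm) begins 54 mm behind the grasp point. The pads swing forward as they close: fully open they stand 13 mm farther back than shut.
Start: joints at [1.044, 0.477, 0.022, 1.555, -0.011, 1.109, -0.083], TCP at [0.275, -0.617, 0.231] pointing down, gripper open.
Joint ranges: [-2.96, 2.96], [-0.34, 2.1], [-1.41, 1.46], [0.24, 2.44], [-1.37, 4.51], [0.17, 1.92], [-2.96, 2.96]. Speed limits (rad/s): [2.39, 2.39, 3.14, 3.14, 3.14, 3.14, 3.14].

### API

Orientations are given as a rotation vector (axis times angle).
In Python, from bench import r, grab_frame gives the robot as it stands. The module is installed in compiled form; this text tells all that it offers.
- The arm moves only by the tool play_rows, never from a script. Its argument "increments" is a list of rows, each a list of 7 numbers: the shift along the tool's x, y, z in mm, then the turn, a rotation vector about the tool's x, y, z in rad, then the closure in counts, from 0 (fully open) to 255 (shut). In form: [[tx, ty, tz, rx, ry, rz, claw], ...]. A call has 1 to 5 rows; each row shifts and turns the pose as measured when the row begins, along the tool's axes as they then stand; what a row does not reach is not made up. A row lasts 1/10 s, in which the tool goes at most 50 mm and 8.59 degrees, less where a joint would pass 70% of its speed; a pose out of reach is approached as far as the arm can. A call is refused whole if a number of a shift passes 50 or a number of a turn 0.15, either way. A call with a gripper value outside its range is refused whole. The fingers move at their own pace and stop on an object; "force" is the grip in N (left out, the last holds). Time passes only in rows, so rows that do not move let the fingers close. It gives the time, the measured TCP pose, the force and the opening at its end, in the units of the state.
- r.get_obs(): the state, without advancing time (a new reading comes with each control period).
- grab_frame(name): name is "scene" or "top"; returns a dict with "color" (420x560x3 uint8, blue, green, red), "depth" (420x560 float32, m along the optical axis (not along the pixel's ray), 0 where there is no reading), "K" (3x3 intrinsics, pixels), "k1" (the pictures are not rectified: a ray, as slopes to the right and down, at radius r is drawn at 1 + k1 r^2 times it, then the intrinsics apply), "T" (4x4, takes a point from camera to world coordinates). Camera axes: x right, y up, looking along -z (the intrinsics and any distortion apply to the point x, -y, -z); pixel columns grow to the right and rows downward; lengths in m; the calibration is good to about 2 mm. A picture is of the moment at which its call begins.
- r.hand_in(): hands the job in, once; it reports no verdict.
The state is a dict: "clock": time; "joints": joint angles; "qvel": joint speeds; "tau": joint torques, N m; "tcp_pos": TCP position; "orientation": TCP orientation; "contact_force": force on the tool from outside, world axes, zero at the start; "moment": the same for the moment, N m; "grip_width": finger opening in m.
Only numpy, scipy, OpenCV 4.12 (cv2) and the standard library are available. Lean on these libraries where they do the work, as an engineer would, in place of code of your own. Each camera call takes 0.05 s, during which the arm holds its last target.

## Working session

There is one attempt and no reset: what is moved stays moved. The work goes in short steps, Python scripts to look and compute and a tool call to move; the robot and the scene stay as the last step left them, time stands still between calls to the robot, and variables do not carry over. Pictures are saved under pics/ and viewed, and the job is handed in when it is done.

Besides the shell and the picture viewer there is one more tool, called after ">>>" by a JSON object that holds its "method" and its "body", one argument or row to a line. play_rows: Moves the arm, as the interface text tells. Its arguments: {"type":"object","properties":{"increments":{"type":"array","items":{"type":"array","items":{"type":"number"}}},"force":{"type":"number"}},"required":["increments"]}

```bash
mkdir -p pics; ls; cat > h.py <<'E'
import numpy as np, cv2, pickle
from bench import r, grab_frame
def save(name,f): pickle.dump(f,open(name,'wb'))
def load(name): return pickle.load(open(name,'rb'))
def ray(f,u,v):
    K=f['K'];pts=np.array([[[u,v]]],float)
    d=np.array([f['k1'],0,0,0,0],float)
    p=cv2.undistortPoints(pts,K,d,None,None,None) if False else cv2.undistortPoints(pts,K,d)
    x,y=p[0,0]
    T=f['T'];dr=T[:3,:3]@np.array([x,-y,-1.0]);return T[:3,3],dr
def onplane(f,u,v,z):
    o,d=ray(f,u,v);return o+d*(z-o[2])/d[2]
def cloud(f):
    h,w=f['depth'].shape
    uu,vv=np.meshgrid(np.arange(w),np.arange(h))
    pts=np.stack([uu,vv],-1).reshape(-1,1,2).astype(float)
    p=cv2.undistortPoints(pts,f['K'],np.array([f['k1'],0,0,0,0.]))[:,0]
    D=f['depth'].reshape(-1)
    c=np.stack([p[:,0]*D,-p[:,1]*D,-D],1)
    return (c@f['T'][:3,:3].T+f['T'][:3,3]).reshape(h,w,3)
def proj(f,P):
    T=f['T'];c=T[:3,:3].T@(np.asarray(P)-T[:3,3])
    x,y=c[0]/-c[2],-c[1]/-c[2];s=1+f['k1']*(x*x+y*y)
    K=f['K'];return K[0,0]*x*s+K[0,2],K[1,1]*y*s+K[1,2]
E
python3 - <<'E'
from h import *
print(r.get_obs())
for n in('scene','top'):
    f=grab_frame(n);save(n+'0.pkl',f);cv2.imwrite(f'pics/{n}0.png',f['color']);print(n,f['K'],f['k1'],f['T'])
E
```

```text
pics
{'clock': 0.0, 'joints': array([ 1.04390666,  0.47778646,  0.02233096,  1.55647616, -0.01152851,
        1.10928767, -0.08310682]), 'qvel': array([-0.00119774,  0.00134662,  0.00029245,  0.00041251, -0.0013891 ,
        0.00034268,  0.00039617]), 'tau': array([-6.31548355e-04, -5.96464777e+01,  1.60806678e+00, -2.81203222e+01,
        1.25109981e-02,  9.23611165e-03, -1.15028107e-05]), 'tcp_pos': array([ 0.27424526, -0.61611827,  0.23032425]), 'orientation': array([-3.07124092e+00, -6.52684400e-01,  7.59744261e-04]), 'contact_force': array([-6.07216740e-01, -2.10065092e-04,  4.74965587e-01]), 'moment': array([0.00922776, 0.02521982, 0.00666786]), 'grip_width': 0.08523951509830482}
scene [[442.73735712   0.         280.14957171]
 [  0.         442.73735712 204.08219843]
 [  0.           0.           1.        ]] 0.014605223380187615 [[-0.58760104 -0.45290925  0.67052087  1.22209347]
 [ 0.80892878 -0.34822097  0.47368384  0.45932014]
 [ 0.01895363  0.82074075  0.57098633  0.63290768]
 [ 0.          0.          0.          1.        ]]
top [[381.59929498   0.         273.59102532]
 [  0.         381.59929498 203.32774675]
 [  0.           0.           1.        ]] -0.07372363711913416 [[ 0.0129048   0.99557524 -0.09307739  0.46987538]
 [-0.9996675   0.01492376  0.02102785 -0.00752935]
 [ 0.02232387  0.09277508  0.9954368   1.02641688]
 [ 0.          0.          0.          1.        ]]
```

View pics/scene0.png

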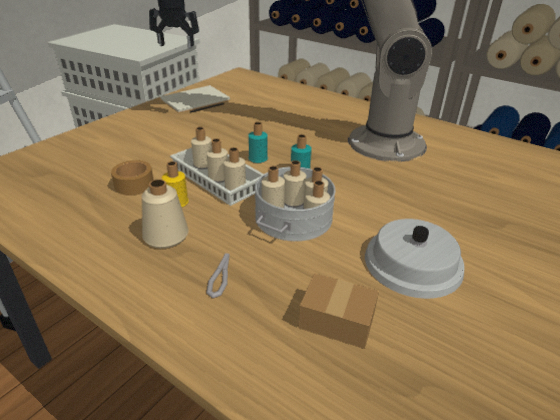

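View pics/top0.png

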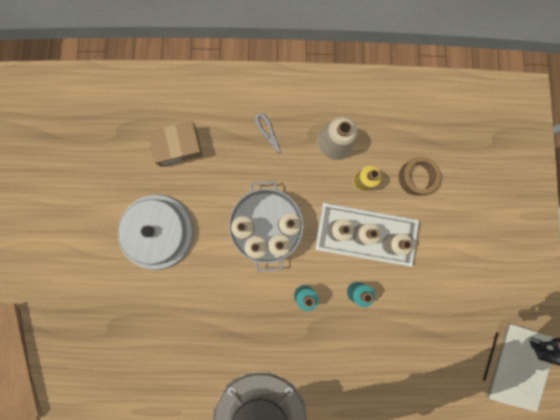

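The top view shows three cream bobbins in the white tray at about (342,230), (369,234) and (401,244). These are the ones meant. The turquoise look-alikes at (307,299) and (363,295) and the yellow one at (370,177) stand outside the tray. The canister is at (266,226) with four bobbins inside, and the lid is at (155,231) with its knob at (148,231). Next I confirm this in an enlarged crop and measure.

```bash
python3 - <<'E'
from h import *
f=load('top0.pkl')
c=f['color'][160:320,190:450];cv2.imwrite('pics/crop_top.png',cv2.resize(c,None,fx=3,fy=3,interpolation=cv2.INTER_CUBIC))
s=load('scene0.pkl')
c=s['color'][115:245,150:350];cv2.imwrite('pics/crop_scene.png',cv2.resize(c,None,fx=4,fy=4,interpolation=cv2.INTER_CUBIC))
for n,f in(('top',f),('scene',s)):
    P=cloud(f);ok=f['depth']>0
    print(n,'valid',ok.mean())
    # table height check
    q=P[ok]; m=(q[:,2]>-.02)&(q[:,2]<.02)&(q[:,0]>.3)&(q[:,0]<.9)&(abs(q[:,1])<.5);print('table z',np.median(q[m,2]))
    # tube tops: points with z between .1 and .13
    m=(ok&(P[...,2]>.098)&(P[...,2]<.135)&(P[...,0]>.35)&(P[...,0]<.8)&(abs(P[...,1])<.5)).astype(np.uint8)
    k,l,st,ce=cv2.connectedComponentsWithStats(m)
    for i in range(1,k):
        if st[i,4]<6: continue
        pp=P[l==i];print(ce[i].round(1),st[i,4],np.median(pp,0).round(4),pp.min(0).round(3),pp.max(0).round(3),s['color'].shape and f['color'][l==i].mean(0).round())
E
```

```text
top valid 0.9958886054421768
table z 0.000795432339552371
[340.9 132.6] 556 [ 0.7272 -0.1866  0.1193] [ 0.702 -0.231  0.098] [ 0.773 -0.158  0.133] [133. 160. 173.]
[373.4 174.2] 79 [ 0.6311 -0.271   0.1121] [ 0.621 -0.283  0.098] [ 0.644 -0.262  0.116] [ 60.  87. 108.]
[290.2 223.3] 80 [ 0.5084 -0.0666  0.1161] [ 0.496 -0.079  0.102] [ 0.518 -0.057  0.121] [ 79.  99. 115.]
[241.1 226.5] 77 [0.4978 0.0501 0.1163] [0.488 0.038 0.105] [0.509 0.062 0.12 ] [ 80. 100. 116.]
[344.9 229.6] 89 [ 0.4935 -0.1988  0.1161] [ 0.484 -0.211  0.099] [ 0.506 -0.188  0.12 ] [ 78.  98. 115.]
[372.3 233.7] 85 [ 0.4845 -0.2651  0.1155] [ 0.475 -0.277  0.098] [ 0.497 -0.256  0.119] [ 74.  94. 111.]
[405.6 243.8] 97 [ 0.4612 -0.3476  0.1158] [ 0.451 -0.361  0.099] [ 0.473 -0.337  0.121] [ 72.  93. 110.]
[279.4 245.4] 81 [ 0.4557 -0.0411  0.1164] [ 0.444 -0.053  0.11 ] [ 0.465 -0.031  0.12 ] [ 84. 104. 121.]
[254.8 247.4] 77 [0.4502 0.0161 0.1172] [0.438 0.006 0.112] [0.46  0.028 0.12 ] [ 83. 103. 119.]
scene valid 0.9958035714285715
table z 0.0007674947117695119
[200.1 131.6] 81 [ 0.4652 -0.3426  0.1113] [
[... 195 characters left out ...]
0.1942  0.1122] [ 0.484 -0.21   0.098] [ 0.507 -0.186  0.119] [ 58.  88. 115.]
[295.2 165.9] 99 [ 0.4612 -0.037   0.1128] [ 0.445 -0.053  0.098] [ 0.469 -0.03   0.119] [ 59.  86. 109.]
[172.1 166.3] 90 [ 0.6353 -0.2657  0.1102] [ 0.621 -0.282  0.098] [ 0.645 -0.258  0.114] [ 56.  85. 112.]
[273.4 171.6] 107 [ 0.5135 -0.0618  0.113 ] [ 0.497 -0.08   0.098] [ 0.522 -0.055  0.119] [ 61.  89. 114.]
[317.2 172.8] 109 [0.4561 0.0201 0.1125] [0.439 0.006 0.099] [0.463 0.03  0.12 ] [ 57.  86. 112.]
[318.4 186.5] 120 [0.505  0.0535 0.1126] [0.487 0.039 0.099] [0.512 0.063 0.119] [ 59.  87. 112.]
[159.3 198.7] 726 [ 0.7536 -0.177   0.117 ] [ 0.707 -0.226  0.098] [ 0.778 -0.155  0.135] [126. 159. 175.]
```

View pics/crop_top.png

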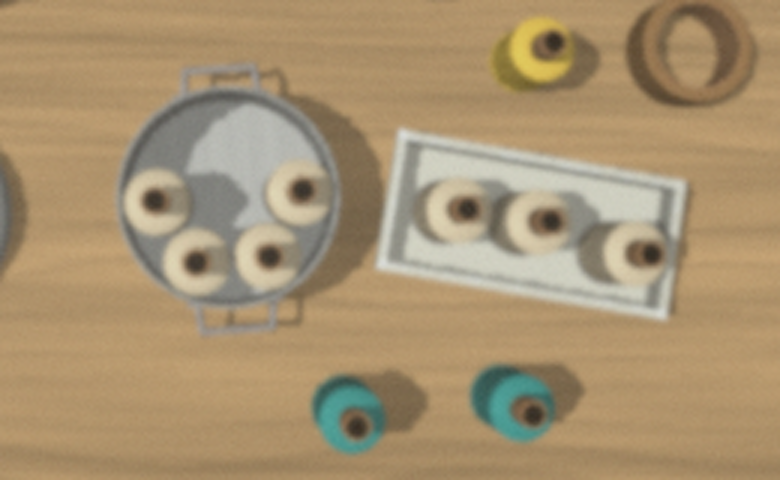

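View pics/crop_scene.png

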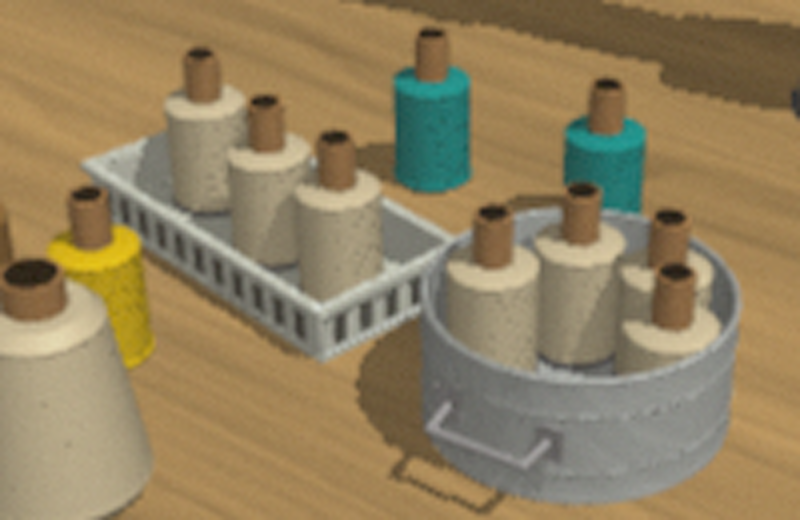

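Both crops confirm it: three undyed bobbins stand in the tray, four stand in the tin, and the dyed ones are outside. Now I fit precise positions from both views.

```bash
cat >> h.py <<'E'
from scipy.optimize import least_squares
def fitc(p,R,x0):
    g=least_squares(lambda c:np.hypot(p[:,0]-c[0],p[:,1]-c[1])-R,x0,loss='soft_l1',f_scale=.001)
    return g.x
def fitcr(p,x0):
    g=least_squares(lambda c:np.hypot(p[:,0]-c[0],p[:,1]-c[1])-c[2],x0,loss='soft_l1',f_scale=.001)
    return g.x
def near(P,xy,R): return np.hypot(P[...,0]-xy[0],P[...,1]-xy[1])<R
def bob(P,xy,zo=.004):
    """tube side fit, yarn side fit, tube top z, tube midrange"""
    q=P.reshape(-1,3)
    t=q[near(q,xy,.02)&(q[:,2]>zo+.084)&(q[:,2]<zo+.108)]
    top=q[near(q,xy,.02)&(q[:,2]>zo+.106)]
    out=[]
    out.append(fitc(t[:,:2],.012,xy) if len(t)>5 else None)
    y=q[near(q,xy,.034)&(q[:,2]>zo+.03)&(q[:,2]<zo+.075)]
    out.append(fitc(y[:,:2],.0275,xy) if len(y)>20 else None)
    out.append((top.min(0)[:2]+top.max(0)[:2])/2 if len(top) else None)
    out.append(np.percentile(top[:,2],80) if len(top) else None)
    return out
E
python3 - <<'E'
from h import *
np.set_printoptions(precision=4,suppress=True)
F={n:load(n+'0.pkl') for n in('top','scene')}
C={n:cloud(F[n]) for n in F}
B=dict(p4=(.507,-.068),p1=(.498,.0505),ba=(.495,-.200),bb=(.486,-.267),bc=(.462,-.349),p3=(.4545,-.042),p2=(.449,.017))
for k,v in B.items():
    for n in C: print(k,n,*bob(C[n],v))
for n in C:
    q=C[n].reshape(-1,3)
    m=q[near(q,(.503,-.008),.1)&~near(q,(.503,-.008),.08)&(q[:,2]>.08)&(q[:,2]<.092)]
    # only rim: top
    print(n,'rim',fitcr(m[:,:2],[.503,-.008,.09]),np.percentile(m[:,2],[50,90]),len(m))
    k=q[near(q,(.47,.28),.16)&(q[:,2]>.062)&(q[:,2]<.11)]
    c=np.median(k,0);print('knob',c,(k.min(0)+k.max(0))/2,k.max(0),len(k))
    kk=k[(k[:,2]<.085)]; print(' side fit',fitc(kk[:,:2],.015,c[:2]) if len(kk)>5 else 0)
    l=q[near(q,c[:2],.12)&(q[:,2]>.004)&(q[:,2]<.014)]
    print(' skirt',fitcr(l[:,:2],[c[0],c[1],.1]),len(l))
    cr=q[near(q,c[:2],.12)&(q[:,2]>.03)&(q[:,2]<.052)]
    print(' crown side',fitcr(cr[:,:2],[c[0],c[1],.082]),len(cr))
    cr=q[near(q,c[:2],.075)&(q[:,2]>.052)&(q[:,2]<.062)];print(' crowntop z',np.median(cr[:,2]))
E
```

```text
p4 top [ 0.5077 -0.0684] [ 0.5078 -0.0695] [ 0.5072 -0.0677] 0.11788060943839329
p4 scene [ 0.508  -0.0677] [ 0.5072 -0.0679] [ 0.5097 -0.0673] 0.11714246273152784
p1 top None [0.4975 0.0528] [0.4984 0.0503] 0.11704609169092017
p1 scene [0.4978 0.0504] [0.4979 0.0554] [0.4995 0.0507] 0.11679477110173157
ba top [ 0.4946 -0.2007] [ 0.4946 -0.2006] [ 0.4946 -0.1999] 0.11769992608309358
ba scene [ 0.4941 -0.1999] [ 0.4938 -0.1999] [ 0.4956 -0.1975] 0.11679624639765404
bb top [ 0.4853 -0.2688] [ 0.4855 -0.2688] [ 0.4857 -0.2672] 0.11764905339548612
bb scene [ 0.4854 -0.267 ] [ 0.4846 -0.2675] [ 0.4877 -0.2658] 0.1170032179725159
bc top [ 0.4613 -0.3502] [ 0.4602 -0.3503] [ 0.4623 -0.3492] 0.11757162835080559
bc scene [ 0.4593 -0.3489] [ 0.4588 -0.3493] [ 0.4617 -0.3477] 0.1171214637679335
p3 top None [ 0.4532 -0.0442] [ 0.4546 -0.042 ] 0.11786895320379451
p3 scene [ 0.4544 -0.0423] [ 0.4542 -0.042 ] [ 0.4571 -0.0414] 0.11720298356202592
p2 top None [0.4481 0.0192] [0.4491 0.0171] 0.11836376579615307
p2 scene [0.4489 0.0162] [0.4475 0.0151] [0.4506 0.0181] 0.1171838168621877
top rim [ 0.5039 -0.0081  0.0893] [0.0848 0.0878] 473
knob [0.4844 0.2829 0.0889] [0.486  0.276  0.0783] [0.5562 0.3328 0.0946] 165
 side fit [0.4834 0.2862]
 skirt [0.4842 0.2916 0.105 ] 169
 crown side [0.4848 0.2842 0.0836] 144
 crowntop z 0.057966764805049587
scene rim [ 0.505  -0.0072  0.0895] [0.0839 0.0866] 453
knob [0.4934 0.2874 0.0866] [0.4857 0.2856 0.0775] [0.5007 0.3    0.0927] 230
 side fit [0.4839 0.2851]
 skirt [0.4848 0.2852 0.0995] 463
 crown side [0.4849 0.2854 0.0836] 774
 crowntop z 0.05793405189681916
```

```bash
cat > plan.py <<'E'
import sys
from h import *
from scipy.spatial.transform import Rotation as Ro
def go(x,y,z,yaw=4.8,n=None,vmax=45,wmax=.14,flip=False):
    """jaw (tool y) direction yaw deg, tool z down. prints rows in tool axes"""
    o=r.get_obs();p=o['tcp_pos'];R=Ro.from_rotvec(o['orientation']).as_matrix()
    a=np.radians(yaw);yv=np.array([np.cos(a),np.sin(a),0]);zv=np.array([0,0,-1.]);xv=np.cross(yv,zv)
    Rt=np.stack([xv,yv,zv],1)
    if (R[:,1]@yv<0): Rt=Rt@np.diag([-1,-1,1])
    t=np.array([x,y,z])
    w=Ro.from_matrix(R.T@Rt).as_rotvec();d=(t-p)*1000
    N=n or int(max(np.ceil(np.linalg.norm(d)/vmax),np.ceil(np.linalg.norm(w)/wmax),1))
    print('clock',round(o['clock'],2),'tcp',p.round(4),'F',o['contact_force'].round(1),'w',round(o['grip_width'],4),'j',o['joints'].round(2),'rotleft',w.round(3),'dworld',d.round(1),'N',N)
    Rc=R
    for i in range(N):
        print((Rc.T@d/N).round(1),(w/N).round(3));Rc=Rc@Ro.from_rotvec(w/N).as_matrix()
if __name__=='__main__':
    go(*map(float,sys.argv[1:5]),n=int(sys.argv[5]) if len(sys.argv)>5 else None)
E
python3 plan.py .4943 -.2003 .20 4.8
```

```text
clock 0.1 tcp [ 0.2743 -0.6162  0.2304] F [-0.2  0.3 -0.7] w 0.0854 j [ 1.04  0.48  0.02  1.56 -0.01  1.11 -0.08] rotleft [-1.000e-03 -1.000e-03 -1.236e+00] dworld [220.  415.9 -30.4] N 11
[ 33.6 -26.4   2.8] [-0.    -0.    -0.112]
[ 36.4 -22.5   2.8] [-0.    -0.    -0.112]
[ 38.7 -18.2   2.8] [-0.    -0.    -0.112]
[ 40.5 -13.8   2.8] [-0.    -0.    -0.112]
[41.8 -9.2  2.8] [-0.    -0.    -0.112]
[42.5 -4.4  2.8] [-0.    -0.    -0.112]
[42.8  0.4  2.8] [-0.    -0.    -0.112]
[42.5  5.2  2.8] [-0.    -0.    -0.112]
[41.6  9.9  2.8] [-0.    -0.    -0.112]
[40.2 14.5  2.8] [-0.    -0.    -0.112]
[38.4 18.9  2.8] [-0.    -0.    -0.112]
```

>>> {"method": "play_rows", "body": {
  "increments": [
    [34,-26,3,0,0,-0.112,0],
    [36,-22,3,0,0,-0.112,0],
    [39,-18,3,0,0,-0.112,0],
    [40,-14,3,0,0,-0.112,0],
    [42,-9,3,0,0,-0.112,0]
  ],
  "force": 40
}}

```text
clock: 0.6
tcp_pos: [0.3706, -0.4276, 0.2121]
orientation: [-2.765, -1.485, 0.009]
contact_force: [1.5, 0.1, -0.4]
grip_width: 0.0851
```

>>> {"method": "play_rows", "body": {
  "increments": [
    [42,-4,3,0,0,-0.112,0],
    [43,0,3,0,0,-0.112,0],
    [42,5,3,0,0,-0.112,0],
    [42,10,3,0,0,-0.112,0],
    [40,14,3,0,0,-0.112,0]
  ]
}}

```text
clock: 1.1
tcp_pos: [0.4685, -0.229, 0.1949]
orientation: [-2.219, -2.216, 0.008]
contact_force: [0.1, 0.1, 0.0]
grip_width: 0.0855
```

```bash
python3 plan.py .4943 -.2003 .17 4.8
```

```text
clock 1.1 tcp [ 0.4685 -0.229   0.1949] F [0.1 0.1 0. ] w 0.0855 j [ 0.65  0.3  -0.37  1.93  0.13  0.94  0.21] rotleft [-0.008 -0.    -0.085] dworld [ 25.8  28.7 -24.9] N 2
[14.4 13.  12.4] [-0.004 -0.    -0.043]
[13.8 13.5 12.4] [-0.004 -0.    -0.043]
```

>>> {"method": "play_rows", "body": {
  "increments": [
    [14,13,12,-0.004,0,-0.043,0],
    [14,13,12,-0.004,0,-0.043,0],
    [1,1,0,0,0,0,0]
  ]
}}

```text
clock: 1.4
tcp_pos: [0.4977, -0.1911, 0.1693]
orientation: [-2.106, -2.329, -0.005]
contact_force: [-0.7, 0.0, 0.2]
grip_width: 0.0852
```

```bash
python3 plan.py .4943 -.2003 .09 4.8 3
```

```text
clock 1.4 tcp [ 0.4977 -0.1911  0.1693] F [-0.7  0.   0.2] w 0.0852 j [ 0.59  0.35 -0.41  1.93  0.17  0.89  0.2 ] rotleft [ 0.001 -0.003  0.017] dworld [ -3.4  -9.2 -79.3] N 3
[-3.  -1.5 26.4] [ 0.    -0.001  0.006]
[-3.  -1.4 26.4] [ 0.    -0.001  0.006]
[-3.  -1.4 26.4] [ 0.    -0.001  0.006]
```

>>> {"method": "play_rows", "body": {
  "increments": [
    [-8,-4,26,0,0,0.012,0],
    [-1,-1,26,0,0,0,0],
    [0,0,16,0,0,0,0],
    [0,0,0,0,0,0,0]
  ]
}}

```text
clock: 1.8
tcp_pos: [0.4922, -0.2053, 0.099]
orientation: [-2.13, -2.308, -0.0]
contact_force: [-0.3, -0.1, -0.4]
grip_width: 0.0855
```

```bash
python3 plan.py .4943 -.2003 .09 4.8 1
```

```text
clock 1.8 tcp [ 0.4922 -0.2053  0.099 ] F [-0.3 -0.1 -0.4] w 0.0855 j [ 0.57  0.44 -0.37  1.99  0.23  0.75  0.15] rotleft [-0.    -0.001 -0.004] dworld [ 2.1  5.  -9. ] N 1
[4.8 2.5 9. ] [-0.    -0.001 -0.004]
```

>>> {"method": "play_rows", "body": {
  "increments": [
    [4,2,8,0,0,-0.004,0],
    [0,0,0,0,0,0,0],
    [0,0,0,0,0,0,0]
  ]
}}

```text
clock: 2.1
tcp_pos: [0.494, -0.2031, 0.0918]
orientation: [2.13, 2.308, -0.0]
contact_force: [0.5, -0.4, 0.3]
grip_width: 0.0853
```

```bash
python3 plan.py .4943 -.2003 .09 4.8 1
```

```text
clock 2.1 tcp [ 0.494  -0.2031  0.0918] F [ 0.5 -0.4  0.3] w 0.0853 j [ 0.57  0.45 -0.36  1.99  0.24  0.74  0.14] rotleft [ 0.     0.001 -0.004] dworld [ 0.3  2.8 -1.8] N 1
[2.8 0.5 1.8] [ 0.     0.001 -0.004]
```

>>> {"method": "play_rows", "body": {
  "increments": [
    [3,0,2,0,0,0,0],
    [0,0,0,0,0,0,0]
  ]
}}

```text
clock: 2.3
tcp_pos: [0.4946, -0.2002, 0.091]
orientation: [2.129, 2.306, 0.001]
contact_force: [0.0, 0.0, 1.0]
grip_width: 0.0858
```

>>> {"method": "play_rows", "body": {
  "increments": [
    [0,0,0,0,0,0,255],
    [0,0,0,0,0,0,255],
    [0,0,0,0,0,0,255],
    [0,0,0,0,0,0,255]
  ],
  "force": 40
}}

```text
clock: 2.7
tcp_pos: [0.4952, -0.2002, 0.0919]
orientation: [2.127, 2.305, 0.002]
contact_force: [0.3, -0.1, -0.2]
grip_width: 0.0283
```

```bash
python3 plan.py .4943 -.2003 .09 4.8 1
```

```text
clock 2.7 tcp [ 0.4952 -0.2002  0.0919] F [ 0.3 -0.1 -0.2] w 0.0283 j [ 0.56  0.45 -0.36  1.99  0.24  0.73  0.13] rotleft [ 0.004  0.003 -0.004] dworld [-0.9 -0.1 -1.9] N 1
[ 0.  -0.9  1.9] [ 0.004  0.003 -0.004]
```

>>> {"method": "play_rows", "body": {
  "increments": [
    [0,0,0,0,0,0,255],
    [0,0,0,0,0,0,255],
    [0,0,0,0,0,0,255]
  ],
  "force": 40
}}

```text
clock: 3.0
tcp_pos: [0.495, -0.2004, 0.092]
orientation: [2.128, 2.305, 0.001]
contact_force: [-0.3, -0.4, 0.7]
grip_width: 0.0229
```

>>> {"method": "play_rows", "body": {
  "increments": [
    [0,0,-25,0.004,0.003,-0.004,255],
    [0,0,-45,0,0,0,255],
    [0,0,-45,0,0,0,255],
    [0,0,-20,0,0,0,255],
    [0,0,0,0,0,0,255]
  ]
}}

```text
clock: 3.5
tcp_pos: [0.4937, -0.1997, 0.2296]
orientation: [-2.121, -2.309, 0.002]
contact_force: [0.6, 0.4, -1.0]
grip_width: 0.023
```

```bash
python3 plan.py .5032 -.0083 .225 4.8
```

```text
clock 3.5 tcp [ 0.4937 -0.1997  0.2296] F [ 0.6  0.4 -1. ] w 0.023 j [ 0.61  0.28 -0.41  1.87  0.13  1.02  0.23] rotleft [-0.005 -0.003  0.001] dworld [  9.5 191.4  -4.6] N 5
[38.   5.1  1. ] [-0.001 -0.001  0.   ]
[38.   5.1  1. ] [-0.001 -0.001  0.   ]
[38.   5.1  1. ] [-0.001 -0.001  0.   ]
[38.   5.1  1. ] [-0.001 -0.001  0.   ]
[38.   5.1  0.9] [-0.001 -0.001  0.   ]
```

>>> {"method": "play_rows", "body": {
  "increments": [
    [25,4,0,-0.003,-0.002,0,255],
    [40,5,0,0,0,0,255],
    [40,5,0,0,0,0,255],
    [40,5,0,0,0,0,255],
    [25,3,0,0,0,0,255]
  ]
}}

```text
clock: 4.0
tcp_pos: [0.4991, -0.0288, 0.2236]
orientation: [-2.135, -2.298, 0.008]
contact_force: [0.6, -0.1, -1.7]
grip_width: 0.0223
```

>>> {"method": "play_rows", "body": {
  "increments": [
    [8,1,0,0,0,0,255],
    [0,0,0,0,0,0,255],
    [0,0,0,0,0,0,255]
  ]
}}

```text
clock: 4.3
tcp_pos: [0.4976, -0.0178, 0.2203]
orientation: [-2.125, -2.301, 0.012]
contact_force: [-0.9, -0.0, -0.9]
grip_width: 0.0224
```

```bash
python3 plan.py .5032 -.0083 .225 4.8 1; python3 - <<'E'
from h import *
np.set_printoptions(precision=4,suppress=True)
p=r.get_obs()['tcp_pos']
for n in('top','scene'):
    f=grab_frame(n);save(n+'1.pkl',f);cv2.imwrite(f'pics/{n}1.png',f['color']);q=cloud(f).reshape(-1,3)
    b=q[near(q,p[:2],.035)&(q[:,2]>p[2]-.08)&(q[:,2]<p[2]-.012)]
    for lo,hi in((-.08,-.058),(-.058,-.035),(-.035,-.012),(-.08,-.012)):
        y=b[(b[:,2]>p[2]+lo)&(b[:,2]<p[2]+hi)]
        if len(y)>20: print(n,lo,len(y),fitc(y[:,:2],.0275,p[:2]))
    print(n,'tcp',p)
E
```

```text
clock 4.3 tcp [ 0.4976 -0.0178  0.2203] F [-0.9 -0.  -0.9] w 0.0224 j [ 0.36  0.25 -0.52  1.95  0.14  1.   -0.14] rotleft [-0.012 -0.002 -0.004] dworld [5.6 9.5 4.7] N 1
[ 9.1  6.2 -4.8] [-0.012 -0.002 -0.004]
top tcp [ 0.4976 -0.0178  0.2203]
scene -0.08 208 [ 0.4958 -0.0177]
scene -0.058 226 [ 0.4963 -0.0178]
scene -0.035 237 [ 0.4969 -0.0179]
scene -0.08 671 [ 0.4964 -0.0179]
scene tcp [ 0.4976 -0.0178  0.2203]
```

>>> {"method": "play_rows", "body": {
  "increments": [
    [9,6,5,-0.012,-0.002,-0.004,255],
    [0,0,0,0,0,0,255],
    [0,0,0,0,0,0,255]
  ]
}}

```text
clock: 4.7
tcp_pos: [0.5036, -0.0113, 0.2147]
orientation: [2.133, 2.305, -0.0]
contact_force: [0.3, -0.2, -1.8]
grip_width: 0.0226
```

```bash
python3 plan.py .5032 -.0083 .185 4.8 1
```

```text
clock 4.7 tcp [ 0.5036 -0.0113  0.2147] F [ 0.3 -0.2 -1.8] w 0.0226 j [ 0.35  0.26 -0.52  1.95  0.15  0.97 -0.17] rotleft [ 0.001  0.001 -0.006] dworld [ -0.4   3.  -29.7] N 1
[ 3.1 -0.2 29.7] [ 0.001  0.001 -0.006]
```

>>> {"method": "play_rows", "body": {
  "increments": [
    [3,0,15,0,0,-0.006,255],
    [0,0,14,0,0,0,255],
    [0,0,0,0,0,0,255]
  ]
}}

```text
clock: 5.0
tcp_pos: [0.5039, -0.0093, 0.185]
orientation: [2.127, 2.309, 0.001]
contact_force: [0.4, -0.1, -0.9]
grip_width: 0.0225
```

```bash
python3 plan.py .5032 -.0083 .175 4.8 1;  python3 - <<'E'
from h import *
np.set_printoptions(precision=4,suppress=True)
p=r.get_obs()['tcp_pos']
f=grab_frame('scene');cv2.imwrite(f'pics/s2.png',f['color']);q=cloud(f).reshape(-1,3)
b=q[near(q,p[:2],.035)&(q[:,2]>p[2]-.05)&(q[:,2]<p[2]-.012)]
print(fitc(b[:,:2],.0275,p[:2]))
E
```

```text
clock 5.0 tcp [ 0.5039 -0.0093  0.185 ] F [ 0.4 -0.1 -0.9] w 0.0225 j [ 0.33  0.29 -0.51  1.98  0.18  0.91 -0.2 ] rotleft [ 0.002  0.002 -0.002] dworld [ -0.7   1.  -10. ] N 1
[ 1.1 -0.7 10. ] [ 0.002  0.002 -0.002]
[ 0.5034 -0.0092]
```

View pics/s2.png

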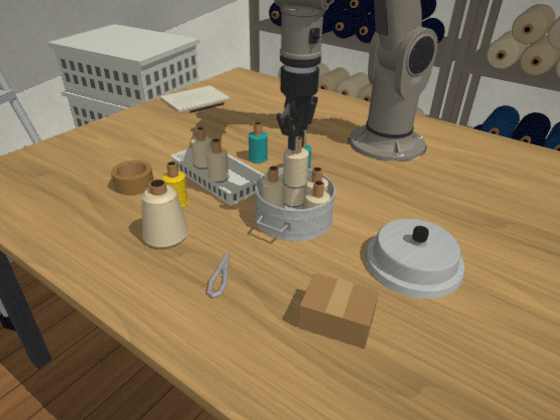

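The bobbin hangs vertically over the tin's middle at (295,175), and its fitted axis matches the TCP to within 0.5 mm. Lowering it now.

>>> {"method": "play_rows", "body": {
  "increments": [
    [1,0,15,0,0,0,255],
    [0,0,15,0,0,0,255],
    [0,0,15,0,0,0,255],
    [0,0,15,0,0,0,255],
    [0,0,0,0,0,0,255]
  ]
}}

```text
clock: 5.55
tcp_pos: [0.5075, -0.0091, 0.127]
orientation: [2.125, 2.303, 0.007]
contact_force: [0.0, -0.3, 0.1]
grip_width: 0.0226
```

```bash
python3 plan.py .5035 -.0083 .092 4.8 1
```

```text
clock 5.55 tcp [ 0.5075 -0.0091  0.127 ] F [ 0.  -0.3  0.1] w 0.0226 j [ 0.3   0.38 -0.49  2.03  0.25  0.79 -0.26] rotleft [ 0.009  0.003 -0.004] dworld [ -4.    0.8 -35. ] N 1
[ 1.2 -4.2 34.9] [ 0.009  0.003 -0.004]
```

>>> {"method": "play_rows", "body": {
  "increments": [
    [1,-4,12,0.009,0.003,-0.004,255],
    [0,-1,12,0.002,0,0,255],
    [0,0,0,0,0,0,255]
  ]
}}

```text
clock: 5.85
tcp_pos: [0.5036, -0.0087, 0.103]
orientation: [-2.126, -2.312, 0.001]
contact_force: [0.9, -0.3, -1.2]
grip_width: 0.0226
```

```bash
python3 plan.py .5035 -.0083 .092 4.8 1
```

```text
clock 5.85 tcp [ 0.5036 -0.0087  0.103 ] F [ 0.9 -0.3 -1.2] w 0.0226 j [ 0.29  0.41 -0.48  2.05  0.27  0.74 -0.28] rotleft [-0.001 -0.    -0.   ] dworld [ -0.1   0.4 -11. ] N 1
[ 0.4 -0.  11. ] [-0.001 -0.    -0.   ]
```

>>> {"method": "play_rows", "body": {
  "increments": [
    [0,0,6,0,0,0,255],
    [0,0,3,0,0,0,255],
    [0,0,0,0,0,0,255]
  ]
}}

```text
clock: 6.15
tcp_pos: [0.504, -0.0086, 0.0937]
orientation: [2.126, 2.312, 0.0]
contact_force: [0.4, 0.1, -0.5]
grip_width: 0.0225
```

>>> {"method": "play_rows", "body": {
  "increments": [
    [0,0,2,0,0,0,255],
    [0,0,0,0,0,0,255]
  ]
}}

```text
clock: 6.35
tcp_pos: [0.5046, -0.0085, 0.0922]
orientation: [2.126, 2.312, 0.002]
contact_force: [-1.2, 1.0, -1.5]
grip_width: 0.0228
```

```bash
python3 plan.py .5035 -.0083 .092 4.8 1
```

```text
clock 6.35 tcp [ 0.5046 -0.0085  0.0922] F [-1.2  1.  -1.5] w 0.0228 j [ 0.28  0.43 -0.47  2.05  0.29  0.72 -0.29] rotleft [ 0.001  0.    -0.   ] dworld [-1.1  0.2 -0.2] N 1
[ 0.3 -1.1  0.2] [ 0.001  0.    -0.   ]
```

>>> {"method": "play_rows", "body": {
  "increments": [
    [0,-1,1,0,0,0,255],
    [0,0,1,0,0,0,255],
    [0,0,0,0,0,0,255]
  ]
}}

```text
clock: 6.65
tcp_pos: [0.5049, -0.0083, 0.0923]
orientation: [2.124, 2.31, 0.004]
contact_force: [0.9, 0.1, -1.0]
grip_width: 0.0225
```

```bash
python3 plan.py .5035 -.0083 .092 4.8 1
```

```text
clock 6.65 tcp [ 0.5049 -0.0083  0.0923] F [ 0.9  0.1 -1. ] w 0.0225 j [ 0.28  0.43 -0.47  2.05  0.29  0.72 -0.29] rotleft [ 0.004  0.001 -0.   ] dworld [-1.4  0.  -0.3] N 1
[ 0.1 -1.4  0.3] [ 0.004  0.001 -0.   ]
```

>>> {"method": "play_rows", "body": {
  "increments": [
    [0,-1,2,0.004,0,0,255],
    [0,-1,2,0,0,0,255]
  ]
}}

```text
clock: 6.85
tcp_pos: [0.5051, -0.0081, 0.0918]
orientation: [2.124, 2.309, 0.003]
contact_force: [-7.9, -0.6, 28.2]
grip_width: 0.0226
```

```bash
python3 plan.py .5035 -.0083 .092 4.8 1; python3 - <<'E'
from h import *
print(r.get_obs()['moment'],r.get_obs()['contact_force'])
E
```

```text
clock 6.85 tcp [ 0.5051 -0.0081  0.0918] F [-7.9 -0.6 28.2] w 0.0226 j [ 0.27  0.43 -0.47  2.05  0.29  0.72 -0.29] rotleft [ 0.004  0.002 -0.   ] dworld [-1.6 -0.2  0.2] N 1
[-0.1 -1.6 -0.2] [ 0.004  0.002 -0.   ]
[-0.15959343  1.78713795  0.00615133] [-7.91733731 -0.56893567 28.23701825]
```

>>> {"method": "play_rows", "body": {
  "increments": [
    [0,0,-1,0,0,0,255],
    [0,0,0,0,0,0,100],
    [0,0,0,0,0,0,100],
    [0,0,0,0,0,0,100]
  ]
}}

```text
clock: 7.25
tcp_pos: [0.5056, -0.0081, 0.0933]
orientation: [2.123, 2.308, 0.004]
contact_force: [-0.4, 0.2, -0.3]
grip_width: 0.0515
```

```bash
python3 plan.py .5035 -.0083 .092 4.8 1
```

```text
clock 7.25 tcp [ 0.5056 -0.0081  0.0933] F [-0.4  0.2 -0.3] w 0.0515 j [ 0.27  0.43 -0.47  2.05  0.29  0.72 -0.29] rotleft [ 0.006  0.003 -0.   ] dworld [-2.1 -0.2 -1.3] N 1
[-0.  -2.1  1.3] [ 0.006  0.003 -0.   ]
```

Released. I rise, then go to the second bobbin.

>>> {"method": "play_rows", "body": {
  "increments": [
    [0,0,-20,0.006,0.003,0,100],
    [0,0,-30,0,0,0,100],
    [0,0,-25,0,0,0,100],
    [0,0,0,0,0,0,0]
  ]
}}

```text
clock: 7.65
tcp_pos: [0.504, -0.0081, 0.1685]
orientation: [-2.123, -2.309, 0.004]
contact_force: [1.1, -0.2, 0.0]
grip_width: 0.0649
```

```bash
python3 plan.py .4853 -.2678 .165 4.8
```

```text
clock 7.65 tcp [ 0.504  -0.0081  0.1685] F [ 1.1 -0.2  0. ] w 0.0649 j [ 0.33  0.32 -0.51  1.99  0.2   0.89 -0.21] rotleft [-0.005 -0.002  0.   ] dworld [ -18.7 -259.7   -3.5] N 6
[-42.9  -6.7   0.5] [-0.001 -0.     0.   ]
[-42.9  -6.7   0.5] [-0.001 -0.     0.   ]
[-42.9  -6.7   0.6] [-0.001 -0.     0.   ]
[-42.9  -6.7   0.6] [-0.001 -0.     0.   ]
[-42.9  -6.7   0.6] [-0.001 -0.     0.   ]
[-42.9  -6.7   0.6] [-0.001 -0.     0.   ]
```

>>> {"method": "play_rows", "body": {
  "increments": [
    [-43,-7,0,-0.005,0,0,0],
    [-45,-7,0,0,0,0,0],
    [-45,-7,0,0,0,0,0],
    [-45,-7,0,0,0,0,0],
    [-45,-7,0,0,0,0,0]
  ]
}}

```text
clock: 8.15
tcp_pos: [0.4896, -0.2318, 0.1655]
orientation: [-2.105, -2.327, -0.007]
contact_force: [0.8, 0.3, -0.5]
grip_width: 0.0849
```

>>> {"method": "play_rows", "body": {
  "increments": [
    [-22,-3,0,0,0,0,0],
    [0,0,0,0,0,0,0],
    [0,0,0,0,0,0,0]
  ]
}}

```text
clock: 8.45
tcp_pos: [0.4848, -0.2626, 0.1618]
orientation: [-2.117, -2.312, -0.002]
contact_force: [-0.2, -0.1, 1.4]
grip_width: 0.0855
```

```bash
python3 plan.py .4853 -.2678 .09 4.8 1; python3 - <<'E'
from h import *
np.set_printoptions(precision=4,suppress=True)
for n in('top','scene'):
    f=grab_frame(n);save(n+'2.pkl',f);cv2.imwrite(f'pics/{n}2.png',f['color']);P=cloud(f)
    for k,v in dict(p4=(.507,-.068),p1=(.498,.0505),mid=(.504,-.008),p3=(.4545,-.042),p2=(.449,.017),bb=(.4853,-.2678),bc=(.4608,-.3495)).items():
        try: print(n,k,*bob(P,v))
        except Exception as e: print(n,k,e)
E
```

```text
clock 8.45 tcp [ 0.4848 -0.2626  0.1618] F [-0.2 -0.1  1.4] w 0.0855 j [ 0.71  0.39 -0.4   1.89  0.18  0.9   0.31] rotleft [-0.004 -0.005  0.004] dworld [  0.5  -5.2 -71.8] N 1
[-5.6  0.3 71.8] [-0.004 -0.005  0.004]
top p4 [ 0.5084 -0.0682] [ 0.5065 -0.0696] [ 0.5073 -0.0678] 0.11772801913405137
top p1 [0.498  0.0507] [0.497  0.0529] [0.4984 0.0511] 0.11803417667175894
top mid None None [ 0.5052 -0.0081] 0.11776942305898108
top p3 None [ 0.4535 -0.0446] [ 0.4546 -0.0421] 0.11744515501635722
top p2 None [0.4479 0.0191] [0.4491 0.0171] 0.1183416998823696
top bb [ 0.4855 -0.2689] [ 0.4852 -0.2688] [ 0.4852 -0.2679] 0.5517004826627914
top bc None None None None
scene p4 [ 0.5075 -0.0676] [ 0.5075 -0.0682] [ 0.5091 -0.0659] 0.11693878335795585
scene p1 [0.4979 0.0504] [0.4982 0.0538] [0.5004 0.0515] 0.11694158492836226
scene mid [ 0.5049 -0.0079] [ 0.5045 -0.0083] [ 0.5048 -0.0071] 0.11698451485097686
scene p3 [ 0.4542 -0.0419] [ 0.4536 -0.0425] [ 0.4558 -0.0408] 0.11714662624723386
scene p2 [0.4489 0.0163] [0.4471 0.0165] [0.45   0.0187] 0.11717241995541121
scene bb [ 0.4847 -0.2672] [ 0.4845 -0.2676] [ 0.4883 -0.262 ] 0.2712419735184044
scene bc [ 0.4588 -0.3487] [ 0.4587 -0.3494] [ 0.4601 -0.347 ] 0.11686888854400368
```

View pics/scene2.png

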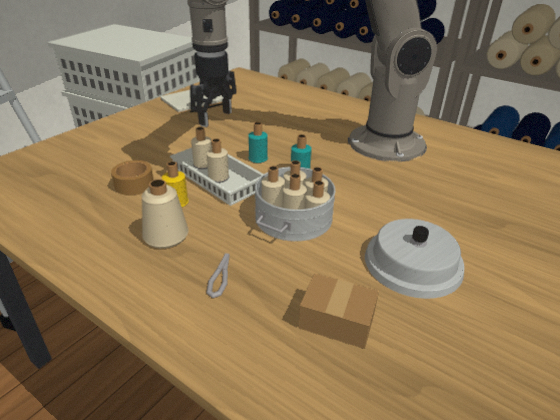

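The middle bobbin now stands at (295,190) at the same height as its neighbours, with its axis at (0.505,-0.008). Next is the second bobbin.

>>> {"method": "play_rows", "body": {
  "increments": [
    [-4,0,26,-0.004,-0.004,0.004,0],
    [0,0,26,0,0,0,0],
    [0,0,13,0,0,0,0],
    [0,0,0,0,0,0,0],
    [0,0,0,0,0,0,0]
  ]
}}

```text
clock: 9.05
tcp_pos: [0.4889, -0.2577, 0.0967]
orientation: [2.109, 2.327, 0.007]
contact_force: [-0.7, 0.3, 0.5]
grip_width: 0.0852
```

```bash
python3 plan.py .4852 -.2676 .091 4.8 1
```

```text
clock 9.05 tcp [ 0.4889 -0.2577  0.0967] F [-0.7  0.3  0.5] w 0.0852 j [ 0.67  0.47 -0.38  1.95  0.24  0.76  0.26] rotleft [ 0.004 -0.002  0.014] dworld [-3.7 -9.9 -5.7] N 1
[-9.5 -4.7  5.7] [ 0.004 -0.002  0.014]
```

>>> {"method": "play_rows", "body": {
  "increments": [
    [-8,-4,4,0.004,-0.002,0.012,0],
    [0,0,0,0,0,0,0],
    [0,0,0,0,0,0,0]
  ]
}}

```text
clock: 9.35
tcp_pos: [0.4872, -0.2668, 0.0948]
orientation: [2.122, 2.312, 0.001]
contact_force: [0.5, -0.9, 0.0]
grip_width: 0.0854
```

```bash
python3 plan.py .4852 -.2676 .091 4.8 1
```

```text
clock 9.35 tcp [ 0.4872 -0.2668  0.0948] F [ 0.5 -0.9  0. ] w 0.0854 j [ 0.68  0.48 -0.37  1.94  0.24  0.76  0.26] rotleft [0.003 0.002 0.002] dworld [-2.  -0.8 -3.8] N 1
[-0.6 -2.1  3.8] [0.003 0.002 0.002]
```

>>> {"method": "play_rows", "body": {
  "increments": [
    [-1,-2,4,0.003,0.002,0,0],
    [0,0,0,0,0,0,0]
  ]
}}

```text
clock: 9.55
tcp_pos: [0.4855, -0.2687, 0.0914]
orientation: [2.124, 2.313, 0.0]
contact_force: [0.3, 0.1, 0.2]
grip_width: 0.0855
```

```bash
python3 plan.py .4852 -.2676 .091 4.8 1
```

```text
clock 9.55 tcp [ 0.4855 -0.2687  0.0914] F [0.3 0.1 0.2] w 0.0855 j [ 0.68  0.48 -0.37  1.94  0.25  0.76  0.26] rotleft [0.001 0.001 0.001] dworld [-0.3  1.1 -0.4] N 1
[ 1.1 -0.2  0.4] [0.001 0.001 0.001]
```

>>> {"method": "play_rows", "body": {
  "increments": [
    [1,0,0,0,0,0,255],
    [0,0,0,0,0,0,255],
    [0,0,0,0,0,0,255],
    [0,0,0,0,0,0,255],
    [0,0,0,0,0,0,255]
  ],
  "force": 40
}}

```text
clock: 10.05
tcp_pos: [0.4854, -0.2676, 0.0917]
orientation: [2.124, 2.313, 0.0]
contact_force: [-0.6, -0.7, 1.2]
grip_width: 0.0228
```

>>> {"method": "play_rows", "body": {
  "increments": [
    [0,0,0,0,0,0,255],
    [0,0,0,0,0,0,255]
  ],
  "force": 40
}}

```text
clock: 10.25
tcp_pos: [0.4854, -0.2676, 0.0917]
orientation: [2.124, 2.313, 0.0]
contact_force: [-0.6, -0.5, 0.5]
grip_width: 0.0226
```

```bash
python3 plan.py .4852 -.2676 .24 4.8 4
```

```text
clock 10.25 tcp [ 0.4854 -0.2676  0.0917] F [-0.6 -0.5  0.5] w 0.0226 j [ 0.68  0.48 -0.37  1.94  0.25  0.76  0.26] rotleft [0.001 0.001 0.001] dworld [ -0.2   0.  148.3] N 4
[ -0.   -0.  -37.1] [0. 0. 0.]
[ -0.   -0.  -37.1] [0. 0. 0.]
[ -0.   -0.  -37.1] [0. 0. 0.]
[  0.   -0.  -37.1] [0. 0. 0.]
```

>>> {"method": "play_rows", "body": {
  "increments": [
    [0,0,-25,0,0,0,255],
    [0,0,-45,0,0,0,255],
    [0,0,-45,0,0,0,255],
    [0,0,-25,0,0,0,255],
    [0,0,0,0,0,0,255]
  ]
}}

```text
clock: 10.75
tcp_pos: [0.4836, -0.2664, 0.2339]
orientation: [-2.121, -2.311, 0.001]
contact_force: [-0.5, -0.1, -1.6]
grip_width: 0.0224
```

```bash
python3 plan.py .5579 -.0329 .23 4.8 6
```

```text
clock 10.75 tcp [ 0.4836 -0.2664  0.2339] F [-0.5 -0.1 -1.6] w 0.0224 j [ 0.73  0.31 -0.42  1.82  0.14  1.05  0.35] rotleft [-0.004 -0.003  0.002] dworld [ 74.3 233.5  -3.9] N 6
[37.7 15.7  0.7] [-0.001 -0.001  0.   ]
[37.7 15.7  0.7] [-0.001 -0.001  0.   ]
[37.7 15.7  0.7] [-0.001 -0.001  0.   ]
[37.7 15.6  0.7] [-0.001 -0.001  0.   ]
[37.7 15.6  0.7] [-0.001 -0.001  0.   ]
[37.7 15.6  0.7] [-0.001 -0.001  0.   ]
```

>>> {"method": "play_rows", "body": {
  "increments": [
    [25,10,0,0,0,0,255],
    [41,17,0,0,0,0,255],
    [42,17,0,0,0,0,255],
    [42,17,0,0,0,0,255],
    [42,17,0,0,0,0,255]
  ]
}}

```text
clock: 11.25
tcp_pos: [0.5427, -0.0724, 0.2278]
orientation: [-2.139, -2.29, 0.012]
contact_force: [0.3, -0.6, -1.8]
grip_width: 0.0227
```

>>> {"method": "play_rows", "body": {
  "increments": [
    [22,10,0,0,0,0,255],
    [0,0,0,0,0,0,255],
    [0,0,0,0,0,0,255]
  ]
}}

```text
clock: 11.55
tcp_pos: [0.5503, -0.0397, 0.2234]
orientation: [-2.119, -2.299, 0.013]
contact_force: [0.4, -0.5, -1.6]
grip_width: 0.0228
```

```bash
python3 plan.py .5579 -.0329 .2 4.8 2
```

```text
clock 11.55 tcp [ 0.5503 -0.0397  0.2234] F [ 0.4 -0.5 -1.6] w 0.0228 j [ 0.38  0.34 -0.52  1.82  0.18  1.05 -0.13] rotleft [-0.016 -0.006 -0.003] dworld [  7.6   6.8 -23.4] N 2
[ 3.   4.2 11.6] [-0.008 -0.003 -0.001]
[ 3.1  4.2 11.7] [-0.008 -0.003 -0.001]
```

>>> {"method": "play_rows", "body": {
  "increments": [
    [6,8,10,-0.016,-0.006,-0.003,255],
    [0,0,10,0,0,0,255],
    [0,0,0,0,0,0,255],
    [0,0,0,0,0,0,255]
  ]
}}

```text
clock: 11.95
tcp_pos: [0.555, -0.0387, 0.1995]
orientation: [-2.132, -2.304, 0.009]
contact_force: [-0.6, -0.0, -0.7]
grip_width: 0.0228
```

```bash
python3 plan.py .5579 -.0329 .185 4.8 1; python3 - <<'E'
from h import *
np.set_printoptions(precision=4,suppress=True)
p=r.get_obs()['tcp_pos']
f=grab_frame('scene');cv2.imwrite(f'pics/s3.png',f['color']);q=cloud(f).reshape(-1,3)
for lo,hi in((-.08,-.058),(-.058,-.035),(-.035,-.012)):
    b=q[near(q,p[:2],.035)&(q[:,2]>p[2]+lo)&(q[:,2]<p[2]+hi)]
    print(fitc(b[:,:2],.0275,p[:2]),len(b))
E
```

```text
clock 11.95 tcp [ 0.555  -0.0387  0.1995] F [-0.6 -0.  -0.7] w 0.0228 j [ 0.37  0.37 -0.51  1.84  0.21  0.99 -0.16] rotleft [-0.006  0.002 -0.006] dworld [  2.9   5.8 -14.5] N 1
[ 5.6  3.4 14.4] [-0.006  0.002 -0.006]
[ 0.5541 -0.039 ] 215
[ 0.5545 -0.039 ] 230
[ 0.5546 -0.0388] 235
```

>>> {"method": "play_rows", "body": {
  "increments": [
    [6,3,5,-0.006,0.002,-0.006,255],
    [0,0,5,0,0,0,255],
    [0,0,0,0,0,0,255],
    [0,0,0,0,0,0,255]
  ]
}}

```text
clock: 12.4
tcp_pos: [0.5577, -0.0336, 0.1892]
orientation: [2.128, 2.31, 0.001]
contact_force: [0.7, 0.2, -1.7]
grip_width: 0.0229
```

```bash
python3 plan.py .5579 -.0329 .185 4.8 1
```

```text
clock 12.4 tcp [ 0.5577 -0.0336  0.1892] F [ 0.7  0.2 -1.7] w 0.0229 j [ 0.36  0.38 -0.51  1.85  0.22  0.96 -0.17] rotleft [ 0.001  0.001 -0.002] dworld [ 0.2  0.7 -4.2] N 1
[0.7 0.2 4.2] [ 0.001  0.001 -0.002]
```

>>> {"method": "play_rows", "body": {
  "increments": [
    [1,0,10,0,0,0,255],
    [0,-1,10,0.002,0,0,255],
    [0,-1,10,0.002,0,0,255],
    [0,-1,0,0,0,0,255]
  ]
}}

```text
clock: 12.8
tcp_pos: [0.5545, -0.0328, 0.1566]
orientation: [-2.128, -2.31, 0.004]
contact_force: [0.1, -0.9, -1.7]
grip_width: 0.0225
```

```bash
python3 plan.py .5579 -.0329 .15 4.8 1
```

```text
clock 12.8 tcp [ 0.5545 -0.0328  0.1566] F [ 0.1 -0.9 -1.7] w 0.0225 j [ 0.34  0.41 -0.5   1.89  0.25  0.9  -0.19] rotleft [-0.003  0.001 -0.002] dworld [ 3.4 -0.1 -6.6] N 1
[-0.4  3.4  6.6] [-0.003  0.001 -0.002]
```

>>> {"method": "play_rows", "body": {
  "increments": [
    [0,3,0,-0.003,0,-0.002,255],
    [0,0,0,0,0,0,255],
    [0,0,0,0,0,0,255]
  ]
}}

```text
clock: 13.1
tcp_pos: [0.5576, -0.0325, 0.1562]
orientation: [2.126, 2.313, -0.001]
contact_force: [-0.4, -0.3, -1.4]
grip_width: 0.0224
```

```bash
python3 plan.py .5579 -.0329 .15 4.8 1
```

```text
clock 13.1 tcp [ 0.5576 -0.0325  0.1562] F [-0.4 -0.3 -1.4] w 0.0224 j [ 0.34  0.42 -0.5   1.88  0.25  0.9  -0.19] rotleft [-0.     0.001  0.001] dworld [ 0.3 -0.4 -6.2] N 1
[-0.4  0.3  6.2] [-0.     0.001  0.001]
```

Now I go down in pairs of rows without lateral compensation.

>>> {"method": "play_rows", "body": {
  "increments": [
    [0,0,8,0,0,0,255],
    [0,0,8,0,0,0,255],
    [0,0,0,0,0,0,255]
  ]
}}

```text
clock: 13.4
tcp_pos: [0.5576, -0.0324, 0.1394]
orientation: [2.126, 2.312, -0.001]
contact_force: [0.2, 0.4, -1.2]
grip_width: 0.0224
```

```bash
python3 plan.py .5579 -.0329 .12 4.8 1
```

```text
clock 13.4 tcp [ 0.5576 -0.0324  0.1394] F [ 0.2  0.4 -1.2] w 0.0224 j [ 0.33  0.44 -0.49  1.9   0.27  0.87 -0.21] rotleft [0.    0.001 0.   ] dworld [  0.3  -0.5 -19.4] N 1
[-0.5  0.2 19.4] [0.    0.001 0.   ]
```

>>> {"method": "play_rows", "body": {
  "increments": [
    [0,0,9,0,0,0,255],
    [0,0,9,0,0,0,255],
    [0,0,9,0,0,0,255],
    [0,0,0,0,0,0,255]
  ]
}}

```text
clock: 13.8
tcp_pos: [0.5572, -0.0325, 0.1094]
orientation: [-2.126, -2.313, 0.002]
contact_force: [-1.7, -0.5, -1.6]
grip_width: 0.0229
```

```bash
python3 plan.py .5579 -.0329 .093 4.8 1
```

```text
clock 13.8 tcp [ 0.5572 -0.0325  0.1094] F [-1.7 -0.5 -1.6] w 0.0229 j [ 0.32  0.48 -0.47  1.92  0.29  0.81 -0.23] rotleft [-0.001  0.001  0.   ] dworld [  0.7  -0.4 -16.4] N 1
[-0.5  0.7 16.4] [-0.001  0.001  0.   ]
```

>>> {"method": "play_rows", "body": {
  "increments": [
    [0,1,7,0,0,0,255],
    [0,0,6,0,0,0,255],
    [0,0,0,0,0,0,255]
  ]
}}

```text
clock: 14.1
tcp_pos: [0.5582, -0.0323, 0.095]
orientation: [-2.126, -2.313, 0.002]
contact_force: [0.5, -0.1, -2.3]
grip_width: 0.0229
```

```bash
python3 plan.py .5579 -.0329 .092 4.8 1
```

```text
clock 14.1 tcp [ 0.5582 -0.0323  0.095 ] F [ 0.5 -0.1 -2.3] w 0.0229 j [ 0.31  0.5  -0.47  1.92  0.31  0.79 -0.24] rotleft [-0.001  0.     0.   ] dworld [-0.3 -0.6 -3. ] N 1
[-0.6 -0.4  3. ] [-0.001  0.     0.   ]
```

>>> {"method": "play_rows", "body": {
  "increments": [
    [0,0,3,0,0,0,255],
    [0,0,1,0,0,0,255],
    [0,0,0,0,0,0,255]
  ]
}}

```text
clock: 14.4
tcp_pos: [0.5587, -0.0321, 0.0919]
orientation: [2.126, 2.313, -0.001]
contact_force: [-0.4, 0.6, -0.5]
grip_width: 0.0226
```

```bash
python3 plan.py .5579 -.0329 .092 4.8 1
```

```text
clock 14.4 tcp [ 0.5587 -0.0321  0.0919] F [-0.4  0.6 -0.5] w 0.0226 j [ 0.31  0.51 -0.46  1.93  0.31  0.78 -0.25] rotleft [-0.     0.001  0.   ] dworld [-0.8 -0.8  0.1] N 1
[-0.7 -0.9 -0.1] [-0.     0.001  0.   ]
```

>>> {"method": "play_rows", "body": {
  "increments": [
    [-1,-1,2,0,0,0,255],
    [0,0,1,0,0,0,255]
  ]
}}

```text
clock: 14.6
tcp_pos: [0.5589, -0.0322, 0.0917]
orientation: [2.124, 2.312, 0.001]
contact_force: [-4.8, 0.3, 7.3]
grip_width: 0.0227
```

```bash
python3 plan.py .5579 -.0329 .092 4.8 1
```

```text
clock 14.6 tcp [ 0.5589 -0.0322  0.0917] F [-4.8  0.3  7.3] w 0.0227 j [ 0.31  0.5  -0.46  1.93  0.31  0.78 -0.25] rotleft [0.002 0.001 0.001] dworld [-1.  -0.7  0.3] N 1
[-0.6 -1.1 -0.3] [0.002 0.001 0.001]
```

It is on the floor. I release it and rise.

>>> {"method": "play_rows", "body": {
  "increments": [
    [0,0,0,0,0,0,255],
    [0,0,0,0,0,0,100],
    [0,0,0,0,0,0,100],
    [0,0,0,0,0,0,100]
  ]
}}

```text
clock: 15.0
tcp_pos: [0.5599, -0.0323, 0.0924]
orientation: [2.123, 2.31, 0.004]
contact_force: [0.8, -0.2, -1.2]
grip_width: 0.052
```

>>> {"method": "play_rows", "body": {
  "increments": [
    [0,0,-20,0,0,0,100],
    [0,0,-30,0,0,0,100],
    [0,0,-25,0,0,0,100],
    [0,0,0,0,0,0,0]
  ]
}}

```text
clock: 15.4
tcp_pos: [0.5597, -0.0324, 0.1687]
orientation: [2.124, 2.311, 0.003]
contact_force: [-0.1, 1.0, -0.6]
grip_width: 0.0647
```

```bash
python3 plan.py .4600 -.3493 .17 4.8
```

```text
clock 15.4 tcp [ 0.5597 -0.0324  0.1687] F [-0.1  1.  -0.6] w 0.0647 j [ 0.35  0.4  -0.5   1.87  0.24  0.92 -0.18] rotleft [0.003 0.001 0.001] dworld [ -99.7 -316.9    1.3] N 8
[-38.4 -15.8  -0.2] [0. 0. 0.]
[-38.4 -15.8  -0.2] [0. 0. 0.]
[-38.4 -15.7  -0.2] [0. 0. 0.]
[-38.4 -15.7  -0.2] [0. 0. 0.]
[-38.4 -15.7  -0.2] [0. 0. 0.]
[-38.4 -15.7  -0.2] [0. 0. 0.]
[-38.4 -15.7  -0.2] [0. 0. 0.]
[-38.4 -15.7  -0.2] [0. 0. 0.]
```

>>> {"method": "play_rows", "body": {
  "increments": [
    [-38,-16,0,0,0,0,0],
    [-42,-17,0,0,0,0,0],
    [-42,-17,0,0,0,0,0],
    [-42,-17,0,0,0,0,0],
    [-42,-17,0,0,0,0,0]
  ]
}}

```text
clock: 15.9
tcp_pos: [0.496, -0.2429, 0.1671]
orientation: [2.104, 2.327, 0.014]
contact_force: [0.7, 0.7, 0.3]
grip_width: 0.0851
```

>>> {"method": "play_rows", "body": {
  "increments": [
    [-42,-17,0,0,0,0,0],
    [-36,-15,0,0,0,0,0],
    [0,0,0,0,0,0,0],
    [0,0,0,0,0,0,0]
  ]
}}

```text
clock: 16.3
tcp_pos: [0.4654, -0.3353, 0.1632]
orientation: [2.12, 2.315, 0.008]
contact_force: [0.3, 1.2, 0.1]
grip_width: 0.0851
```

```bash
python3 plan.py .46 -.3493 .11 4.8 1; python3 - <<'E'
from h import *
np.set_printoptions(precision=4,suppress=True)
for n in('top','scene'):
    f=grab_frame(n);save(n+'3.pkl',f);cv2.imwrite(f'pics/{n}3.png',f['color']);P=cloud(f)
    for k,v in dict(p4=(.507,-.068),p1=(.498,.0505),mid=(.504,-.008),n2=(.559,-.0322),bc=(.4608,-.3495)).items():
        try: print(n,k,*bob(P,v))
        except Exception as e: print(n,k,e)
f=load('top3.pkl');c=f['color'][160:300,190:400];cv2.imwrite('pics/crop3.png',cv2.resize(c,None,fx=3.5,fy=3.5,interpolation=cv2.INTER_CUBIC))
E
```

```text
clock 16.3 tcp [ 0.4654 -0.3353  0.1632] F [0.3 1.2 0.1] w 0.0851 j [ 0.84  0.42 -0.41  1.85  0.2   0.91  0.43] rotleft [ 0.005 -0.001  0.004] dworld [ -5.4 -14.  -53.2] N 1
[-13.5  -6.9  53.2] [ 0.005 -0.001  0.004]
top p4 [ 0.5088 -0.0672] [ 0.5075 -0.0692] [ 0.5073 -0.0677] 0.11823715936342052
top p1 None [0.497  0.0528] [0.4984 0.0511] 0.118279238016449
top mid None None [ 0.5064 -0.0081] 0.1174404464866882
top n2 [ 0.5591 -0.0312] [ 0.5601 -0.0325] [ 0.5595 -0.0313] 0.11791087802845776
top bc [ 0.4612 -0.35  ] [ 0.4602 -0.3502] [ 0.461  -0.3494] 0.5482489903292154
scene p4 [ 0.5072 -0.0673] [ 0.5071 -0.0694] [ 0.51  -0.067] 0.11661122130105317
scene p1 [0.4978 0.0503] [0.4979 0.0525] [0.4995 0.0521] 0.11724005580125645
scene mid [ 0.5049 -0.0078] [ 0.5045 -0.0082] [ 0.5058 -0.0068] 0.11660342415834912
scene n2 [ 0.5582 -0.0319] [ 0.5623 -0.033 ] [ 0.5591 -0.03  ] 0.11686054992856187
scene bc [ 0.4591 -0.3484] [ 0.4586 -0.3493] [ 0.4613 -0.3477] 0.11671280620893765
```

View pics/crop3.png

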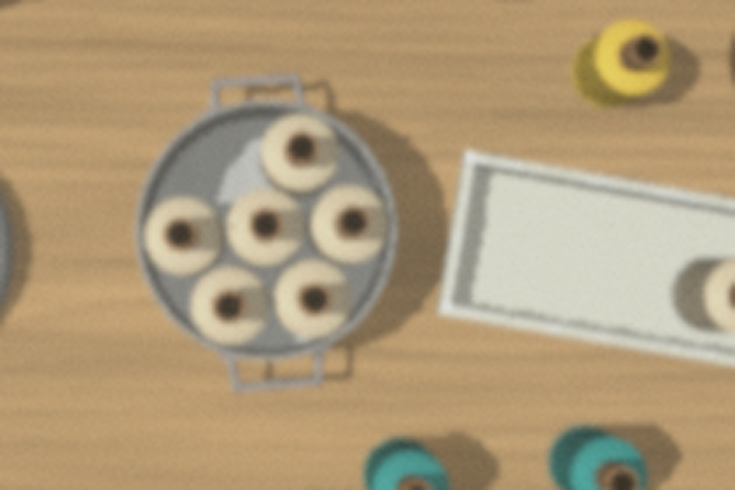

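The crop shows six bobbins nested, with the last free place up-left in the tin at about (205,160) in the crop. From the measured neighbours it lies at (0.5522, 0.0270). Picking the third bobbin.

>>> {"method": "play_rows", "body": {
  "increments": [
    [-12,-6,10,0.005,0,0.004,0],
    [0,0,20,0,0,0,0],
    [0,0,20,0,0,0,0],
    [0,0,8,0,0,0,0],
    [0,0,0,0,0,0,0]
  ]
}}

```text
clock: 16.9
tcp_pos: [0.4629, -0.3442, 0.1018]
orientation: [-2.114, -2.323, -0.002]
contact_force: [-0.0, 0.5, -0.0]
grip_width: 0.0855
```

```bash
python3 plan.py .46 -.3493 .091 4.8 1
```

```text
clock 16.9 tcp [ 0.4629 -0.3442  0.1018] F [-0.   0.5 -0. ] w 0.0855 j [ 0.83  0.5  -0.38  1.88  0.25  0.8   0.41] rotleft [ 0.    -0.002  0.01 ] dworld [ -2.9  -5.1 -10.8] N 1
[-4.9 -3.4 10.8] [ 0.    -0.002  0.01 ]
```

>>> {"method": "play_rows", "body": {
  "increments": [
    [-5,-3,9,0,0,0.01,0],
    [0,0,0,0,0,0,0],
    [0,0,0,0,0,0,0]
  ]
}}

```text
clock: 17.2
tcp_pos: [0.4612, -0.3498, 0.0931]
orientation: [2.125, 2.313, 0.002]
contact_force: [0.7, 1.1, 0.0]
grip_width: 0.0854
```

```bash
python3 plan.py .46 -.3493 .091 4.8 1
```

```text
clock 17.2 tcp [ 0.4612 -0.3498  0.0931] F [0.7 1.1 0. ] w 0.0854 j [ 0.83  0.51 -0.37  1.88  0.25  0.79  0.4 ] rotleft [ 0.001 -0.001  0.001] dworld [-1.2  0.5 -2.1] N 1
[ 0.6 -1.2  2.1] [ 0.001 -0.001  0.001]
```

>>> {"method": "play_rows", "body": {
  "increments": [
    [1,-1,2,0,0,0,0],
    [0,0,0,0,0,0,255],
    [0,0,0,0,0,0,255],
    [0,0,0,0,0,0,255],
    [0,0,0,0,0,0,255]
  ],
  "force": 40
}}

```text
clock: 17.7
tcp_pos: [0.4609, -0.3495, 0.0927]
orientation: [2.123, 2.311, 0.002]
contact_force: [0.4, 0.6, 0.0]
grip_width: 0.0283
```

>>> {"method": "play_rows", "body": {
  "increments": [
    [0,0,0,0,0,0,255],
    [0,0,0,0,0,0,255],
    [0,0,0,0,0,0,255]
  ],
  "force": 40
}}

```text
clock: 18.0
tcp_pos: [0.4608, -0.3495, 0.0927]
orientation: [2.123, 2.311, 0.002]
contact_force: [-0.0, 0.4, 0.3]
grip_width: 0.0223
```

>>> {"method": "play_rows", "body": {
  "increments": [
    [0,0,-25,0,0,0,255],
    [0,0,-45,0,0,0,255],
    [0,0,-45,0,0,0,255],
    [0,0,-28,0,0,0,255],
    [0,0,0,0,0,0,255]
  ]
}}

```text
clock: 18.5
tcp_pos: [0.459, -0.3481, 0.2384]
orientation: [-2.123, -2.312, -0.002]
contact_force: [-1.1, 0.3, -1.9]
grip_width: 0.0228
```

```bash
python3 plan.py .5522 .0270 .23 4.8 
```

```text
clock 18.5 tcp [ 0.459  -0.3481  0.2384] F [-1.1  0.3 -1.9] w 0.0228 j [ 0.88  0.34 -0.42  1.76  0.15  1.07  0.49] rotleft [-0.001 -0.003  0.002] dworld [ 93.2 375.1  -8.4] N 9
[40.6 13.9  1. ] [-0. -0.  0.]
[40.6 13.9  1. ] [-0. -0.  0.]
[40.6 13.9  1. ] [-0. -0.  0.]
[40.7 13.8  1. ] [-0. -0.  0.]
[40.7 13.8  1. ] [-0. -0.  0.]
[40.7 13.8  1. ] [-0. -0.  0.]
[40.7 13.8  1. ] [-0. -0.  0.]
[40.7 13.8  1. ] [-0. -0.  0.]
[40.7 13.8  0.9] [-0. -0.  0.]
```

>>> {"method": "play_rows", "body": {
  "increments": [
    [25,9,0,0,0,0,255],
    [41,14,0,0,0,0,255],
    [43,15,0,0,0,0,255],
    [43,15,0,0,0,0,255],
    [43,15,0,0,0,0,255]
  ]
}}

```text
clock: 19.0
tcp_pos: [0.5077, -0.1511, 0.2336]
orientation: [-2.141, -2.292, 0.006]
contact_force: [0.6, 0.2, -1.3]
grip_width: 0.0224
```

>>> {"method": "play_rows", "body": {
  "increments": [
    [43,15,0,0,0,0,255],
    [43,15,0,0,0,0,255],
    [43,15,0,0,0,0,255],
    [30,10,0,0,0,0,255]
  ]
}}

```text
clock: 19.4
tcp_pos: [0.5496, 0.02, 0.2282]
orientation: [-2.134, -2.29, 0.012]
contact_force: [-0.3, -0.0, -0.9]
grip_width: 0.0225
```

>>> {"method": "play_rows", "body": {
  "increments": [
    [0,0,0,0,0,0,255],
    [0,0,0,0,0,0,255]
  ]
}}

```text
clock: 19.6
tcp_pos: [0.5486, 0.0266, 0.2257]
orientation: [-2.12, -2.298, 0.011]
contact_force: [0.6, -0.7, -0.7]
grip_width: 0.0227
```

```bash
python3 plan.py .5522 .0270 .2 4.8 1
```

```text
clock 19.6 tcp [0.5486 0.0266 0.2257] F [ 0.6 -0.7 -0.7] w 0.0227 j [ 0.32  0.34 -0.59  1.82  0.21  1.06 -0.27] rotleft [-0.016 -0.006 -0.003] dworld [  3.6   0.4 -25.7] N 1
[-0.   4.  25.7] [-0.016 -0.006 -0.003]
```

>>> {"method": "play_rows", "body": {
  "increments": [
    [0,4,8,-0.016,-0.006,-0.003,255],
    [0,0,8,0,0,0,255],
    [0,0,8,0,0,0,255],
    [0,0,0,0,0,0,255]
  ]
}}

```text
clock: 20.0
tcp_pos: [0.5504, 0.0222, 0.1976]
orientation: [-2.131, -2.305, 0.007]
contact_force: [-0.4, 0.2, -1.0]
grip_width: 0.0228
```

```bash
python3 plan.py .5522 .0270 .19 4.8 1
```

```text
clock 20.0 tcp [0.5504 0.0222 0.1976] F [-0.4  0.2 -1. ] w 0.0228 j [ 0.31  0.37 -0.58  1.86  0.24  0.99 -0.29] rotleft [-0.005  0.001 -0.005] dworld [ 1.8  4.8 -7.6] N 1
[4.7 2.2 7.6] [-0.005  0.001 -0.005]
```

>>> {"method": "play_rows", "body": {
  "increments": [
    [5,2,8,-0.005,0.001,-0.005,255],
    [0,0,0,0,0,0,255],
    [0,0,0,0,0,0,255]
  ]
}}

```text
clock: 20.3
tcp_pos: [0.552, 0.0263, 0.1886]
orientation: [2.129, 2.31, -0.001]
contact_force: [0.0, 0.5, -0.1]
grip_width: 0.0226
```

```bash
python3 plan.py .5522 .0270 .17 4.8 1; python3 - <<'E'
from h import *
np.set_printoptions(precision=4,suppress=True)
p=r.get_obs()['tcp_pos']
f=grab_frame('scene');cv2.imwrite(f'pics/s4.png',f['color']);q=cloud(f).reshape(-1,3)
for lo,hi in((-.08,-.058),(-.058,-.035),(-.035,-.012)):
    b=q[near(q,p[:2],.035)&(q[:,2]>p[2]+lo)&(q[:,2]<p[2]+hi)]
    print(fitc(b[:,:2],.0275,p[:2]),len(b))
c=f['color'][90:260,200:400];cv2.imwrite('pics/s4c.png',cv2.resize(c,None,fx=3.5,fy=3.5,interpolation=cv2.INTER_CUBIC))
E
```

```text
clock 20.3 tcp [0.552  0.0263 0.1886] F [ 0.   0.5 -0.1] w 0.0226 j [ 0.3   0.38 -0.58  1.86  0.25  0.97 -0.3 ] rotleft [-0.     0.001 -0.002] dworld [  0.2   0.7 -18.6] N 1
[ 0.7  0.3 18.6] [-0.     0.001 -0.002]
[0.5506 0.0261] 215
[0.5511 0.0262] 242
[0.5512 0.026 ] 247
```

View pics/s4c.png

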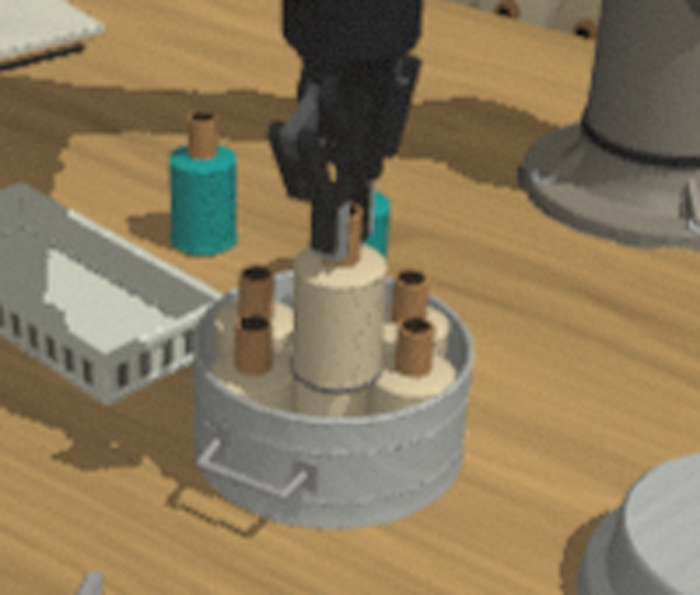

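The last bobbin hangs upright above its gap at (340,330) in the crop. It sits about 1 mm in −x from the TCP, so I aim the TCP at x=0.553.

>>> {"method": "play_rows", "body": {
  "increments": [
    [1,1,8,0,0,0,255],
    [0,0,8,0,0,0,255],
    [0,0,0,0,0,0,255]
  ]
}}

```text
clock: 20.65
tcp_pos: [0.5535, 0.0276, 0.1722]
orientation: [2.128, 2.309, 0.001]
contact_force: [0.1, -0.2, -0.3]
grip_width: 0.0225
```

```bash
python3 plan.py .5532 .0270 .16 4.8 1
```

```text
clock 20.65 tcp [0.5535 0.0276 0.1722] F [ 0.1 -0.2 -0.3] w 0.0225 j [ 0.29  0.4  -0.57  1.88  0.27  0.94 -0.32] rotleft [ 0.001  0.001 -0.002] dworld [ -0.3  -0.6 -12.2] N 1
[-0.5 -0.4 12.2] [ 0.001  0.001 -0.002]
```

>>> {"method": "play_rows", "body": {
  "increments": [
    [-0.5,-0.5,7,0,0,0,255],
    [0,0,7,0,0,0,255],
    [0,0,0,0,0,0,255]
  ]
}}

```text
clock: 20.95
tcp_pos: [0.553, 0.0266, 0.1579]
orientation: [2.128, 2.308, -0.001]
contact_force: [-0.7, -0.7, -0.5]
grip_width: 0.0226
```

```bash
python3 plan.py .5532 .0270 .15 4.8 1
```

```text
clock 20.95 tcp [0.553  0.0266 0.1579] F [-0.7 -0.7 -0.5] w 0.0226 j [ 0.29  0.42 -0.57  1.89  0.28  0.91 -0.33] rotleft [ 0.001  0.002 -0.003] dworld [ 0.2  0.4 -7.9] N 1
[0.4 0.2 7.9] [ 0.001  0.002 -0.003]
```

Underside is now at about 0.070, inside the gap, with no contact. I keep lowering.

>>> {"method": "play_rows", "body": {
  "increments": [
    [0.5,0,8,0,0.002,-0.003,255],
    [0,0,8,0,0,0,255],
    [0,0,8,0,0,0,255],
    [0,0,0,0,0,0,255]
  ]
}}

```text
clock: 21.35
tcp_pos: [0.5524, 0.027, 0.1312]
orientation: [-2.125, -2.313, -0.0]
contact_force: [-1.5, 0.4, -1.1]
grip_width: 0.0227
```

```bash
python3 plan.py .5532 .0270 .12 4.8 1
```

```text
clock 21.35 tcp [0.5524 0.027  0.1312] F [-1.5  0.4 -1.1] w 0.0227 j [ 0.28  0.45 -0.55  1.91  0.31  0.86 -0.35] rotleft [-0.    -0.     0.001] dworld [  0.8   0.  -11.2] N 1
[-0.1  0.8 11.2] [-0.    -0.     0.001]
```

>>> {"method": "play_rows", "body": {
  "increments": [
    [0,0.8,8,0,0,0,255],
    [0,0,8,0,0,0,255],
    [0,0,8,0,0,0,255],
    [0,0,0,0,0,0,255]
  ]
}}

```text
clock: 21.75
tcp_pos: [0.5528, 0.0268, 0.1048]
orientation: [-2.125, -2.312, 0.002]
contact_force: [-0.2, -1.4, -1.1]
grip_width: 0.0227
```

```bash
python3 plan.py .5532 .0270 .093 4.8 1
```

```text
clock 21.75 tcp [0.5528 0.0268 0.1048] F [-0.2 -1.4 -1.1] w 0.0227 j [ 0.26  0.49 -0.54  1.93  0.34  0.81 -0.38] rotleft [-0.002 -0.     0.   ] dworld [  0.4   0.2 -11.8] N 1
[ 0.2  0.4 11.8] [-0.002 -0.     0.   ]
```

>>> {"method": "play_rows", "body": {
  "increments": [
    [0,0,6,0,0,0,255],
    [0,0,5,0,0,0,255],
    [0,0,2,0,0,0,255],
    [0,0,0,0,0,0,255]
  ]
}}

```text
clock: 22.15
tcp_pos: [0.5532, 0.0268, 0.0929]
orientation: [2.126, 2.313, -0.003]
contact_force: [-1.6, -0.5, -1.9]
grip_width: 0.0225
```

```bash
python3 plan.py .5528 .0270 .092 4.8 1
```

```text
clock 22.15 tcp [0.5532 0.0268 0.0929] F [-1.6 -0.5 -1.9] w 0.0225 j [ 0.25  0.51 -0.53  1.93  0.35  0.79 -0.39] rotleft [-0.001  0.001  0.   ] dworld [-0.4  0.2 -0.9] N 1
[ 0.3 -0.3  0.9] [-0.001  0.001  0.   ]
```

>>> {"method": "play_rows", "body": {
  "increments": [
    [0,0,2,0,0,0,255],
    [0,0,2,0,0,0,255]
  ]
}}

```text
clock: 22.35
tcp_pos: [0.5533, 0.0268, 0.0926]
orientation: [2.125, 2.311, -0.006]
contact_force: [-11.5, -2.7, 26.2]
grip_width: 0.0226
```

```bash
python3 plan.py .5528 .0270 .092 4.8 1
```

```text
clock 22.35 tcp [0.5533 0.0268 0.0926] F [-11.5  -2.7  26.2] w 0.0226 j [ 0.25  0.51 -0.53  1.93  0.36  0.79 -0.39] rotleft [-0.001  0.004 -0.   ] dworld [-0.5  0.2 -0.6] N 1
[ 0.2 -0.5  0.6] [-0.001  0.004 -0.   ]
```

On the floor at the same height it was picked from (0.0926). I release it and rise, then look.

>>> {"method": "play_rows", "body": {
  "increments": [
    [0,0,0,0,0,0,255],
    [0,0,0,0,0,0,100],
    [0,0,0,0,0,0,100],
    [0,0,0,0,0,0,100]
  ]
}}

```text
clock: 22.75
tcp_pos: [0.5548, 0.0276, 0.0934]
orientation: [2.123, 2.31, -0.0]
contact_force: [0.1, 0.5, 0.2]
grip_width: 0.0522
```

>>> {"method": "play_rows", "body": {
  "increments": [
    [0,0,-20,0,0,0,100],
    [0,0,-30,0,0,0,100],
    [0,0,-25,0,0,0,100],
    [0,0,-10,0,0,0,0]
  ]
}}

```text
clock: 23.15
tcp_pos: [0.554, 0.0284, 0.1783]
orientation: [2.125, 2.314, -0.003]
contact_force: [0.2, -0.6, -0.3]
grip_width: 0.065
```

```bash
python3 plan.py .4842 .2853 .17 4.8
```

```text
clock 23.15 tcp [0.554  0.0284 0.1783] F [ 0.2 -0.6 -0.3] w 0.065 j [ 0.3   0.4  -0.58  1.87  0.26  0.95 -0.31] rotleft [-0.001  0.001  0.001] dworld [-69.8 256.9  -8.3] N 6
[43.6 -8.   1.3] [-0.  0.  0.]
[43.6 -8.   1.3] [-0.  0.  0.]
[43.6 -8.   1.3] [-0.  0.  0.]
[43.6 -8.   1.4] [-0.  0.  0.]
[43.6 -8.   1.4] [-0.  0.  0.]
[43.6 -8.   1.4] [-0.  0.  0.]
```

>>> {"method": "play_rows", "body": {
  "increments": [
    [35,-7,0,0,0,0,0],
    [45,-8,0,0,0,0,0],
    [45,-8,0,0,0,0,0],
    [45,-8,0,0,0,0,0],
    [45,-8,0,0,0,0,0]
  ]
}}

```text
clock: 23.65
tcp_pos: [0.5014, 0.2368, 0.1765]
orientation: [2.143, 2.289, -0.001]
contact_force: [1.3, 0.2, 0.5]
grip_width: 0.0852
```

>>> {"method": "play_rows", "body": {
  "increments": [
    [30,-5,0,0,0,0,0],
    [0,0,0,0,0,0,0],
    [0,0,0,0,0,0,0]
  ]
}}

```text
clock: 23.95
tcp_pos: [0.4901, 0.2758, 0.1749]
orientation: [2.132, 2.306, 0.002]
contact_force: [0.6, -0.3, -1.0]
grip_width: 0.0854
```

```bash
python3 plan.py .4842 .2853 .16 4.8 1; python3 - <<'E'
from h import *
np.set_printoptions(precision=4,suppress=True)
for n in('top','scene'):
    f=grab_frame(n);save(n+'5.pkl',f);cv2.imwrite(f'pics/{n}5.png',f['color']);P=cloud(f);q=P.reshape(-1,3)
    for k,v in dict(p4=(.507,-.068),p1=(.498,.0505),mid=(.504,-.008),n2=(.559,-.0322),n3=(.553,.027),p3=(.4545,-.042),p2=(.449,.017)).items():
        try: b=bob(P,v);print(n,k,b[0],b[2],b[3])
        except Exception as e: print(n,k,e)
    m=q[near(q,(.504,-.008),.1)&~near(q,(.504,-.008),.08)&(q[:,2]>.08)&(q[:,2]<.092)]
    print(n,'rim',fitcr(m[:,:2],[.503,-.008,.09]),len(m))
f=load('top5.pkl');c=f['color'][160:300,110:320];cv2.imwrite('pics/crop5.png',cv2.resize(c,None,fx=3.5,fy=3.5,interpolation=cv2.INTER_CUBIC))
E
```

```text
clock 23.95 tcp [0.4901 0.2758 0.1749] F [ 0.6 -0.3 -1. ] w 0.0854 j [-0.12  0.43 -0.64  1.85  0.31  0.96 -0.82] rotleft [ 0.002  0.    -0.005] dworld [ -5.9   9.5 -14.9] N 1
[ 9.9 -5.2 14.9] [ 0.002  0.    -0.005]
top p4 [ 0.5083 -0.0678] [ 0.5073 -0.0677] 0.11750804349165134
top p1 [0.4987 0.0506] [0.4984 0.0512] 0.11742394710733588
top mid None [ 0.5064 -0.0081] 0.11752981654243119
top n2 [ 0.5589 -0.0319] [ 0.5594 -0.0313] 0.11755657011337646
top n3 [0.5522 0.0264] [0.5513 0.0261] 0.11787118360880333
top p3 None [ 0.4546 -0.0421] 0.11754752300233995
top p2 None [0.4492 0.0172] 0.11777716896201415
top rim [ 0.5035 -0.0081  0.089 ] 535
scene p4 [ 0.5079 -0.0675] [ 0.5084 -0.0656] 0.11696264047501041
scene p1 [0.498  0.0504] [0.4983 0.0509] 0.11707114488375173
scene mid [ 0.5051 -0.0076] [ 0.506  -0.0064] 0.11665841529563784
scene n2 [ 0.558  -0.0315] [ 0.5594 -0.0298] 0.11686313138427196
scene n3 [0.5512 0.0258] [0.5529 0.0269] 0.11674202469285508
scene p3 [ 0.4545 -0.0414] [ 0.4561 -0.0402] 0.11695962489231367
scene p2 [0.449  0.0167] [0.4507 0.0174] 0.11720991778144774
scene rim [ 0.5047 -0.0072  0.0893] 504
```

View pics/crop5.png

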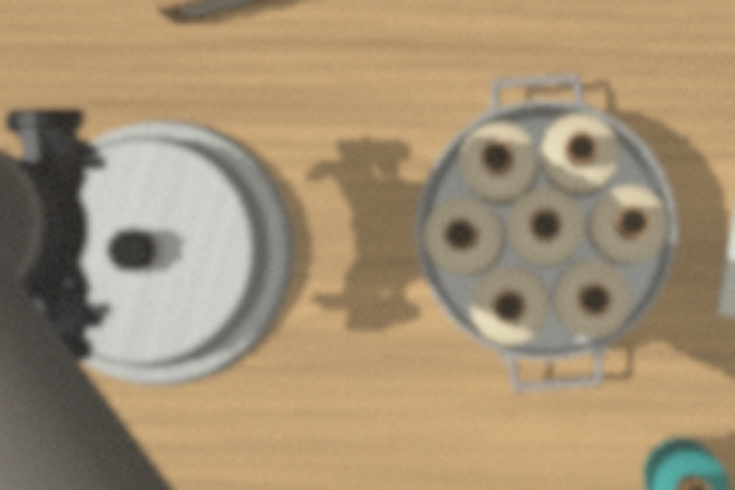

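View pics/scene5.png

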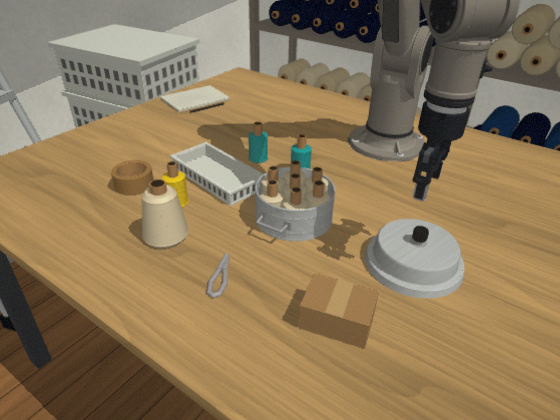

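All seven bobbins stand nested at equal heights, with tops at 117 ±1 in the camera reading. Next is the lid, with its knob at (0.4843, 0.2853).

>>> {"method": "play_rows", "body": {
  "increments": [
    [9,-5,10,0,0,-0.005,0],
    [0,0,20,0,0,0,0],
    [0,0,20,0,0,0,0],
    [0,0,0,0,0,0,0]
  ]
}}

```text
clock: 24.45
tcp_pos: [0.4863, 0.2794, 0.1218]
orientation: [2.136, 2.299, 0.001]
contact_force: [-0.5, 0.7, 0.1]
grip_width: 0.0857
```

```bash
python3 plan.py .4843 .2853 .063 4.8 1
```

```text
clock 24.45 tcp [0.4863 0.2794 0.1218] F [-0.5  0.7  0.1] w 0.0857 j [-0.16  0.49 -0.61  1.9   0.37  0.86 -0.88] rotleft [ 0.003  0.002 -0.01 ] dworld [ -2.    5.9 -58.8] N 1
[ 6.1 -1.7 58.8] [ 0.003  0.002 -0.01 ]
```

>>> {"method": "play_rows", "body": {
  "increments": [
    [6,-2,10,0.003,0.002,-0.01,0],
    [0,0,15,0,0,0,0],
    [0,0,15,0,0,0,0],
    [0,0,8,0,0,0,0],
    [0,0,0,0,0,0,0]
  ]
}}

```text
clock: 24.95
tcp_pos: [0.4844, 0.2849, 0.0703]
orientation: [-2.128, -2.311, 0.0]
contact_force: [-0.4, -0.3, -0.5]
grip_width: 0.0851
```

```bash
python3 plan.py .4843 .2853 .063 4.8 1
```

```text
clock 24.95 tcp [0.4844 0.2849 0.0703] F [-0.4 -0.3 -0.5] w 0.0851 j [-0.2   0.57 -0.57  1.93  0.43  0.77 -0.93] rotleft [-0.    -0.    -0.002] dworld [-0.1  0.4 -7.3] N 1
[ 0.4 -0.1  7.3] [-0.    -0.    -0.002]
```

>>> {"method": "play_rows", "body": {
  "increments": [
    [0,0,7,0,0,-0.002,0],
    [0,0,0,0,0,0,0],
    [0,0,0,0,0,0,255],
    [0,0,0,0,0,0,255],
    [0,0,0,0,0,0,255]
  ],
  "force": 60
}}

```text
clock: 25.45
tcp_pos: [0.4852, 0.2855, 0.0637]
orientation: [2.126, 2.313, 0.003]
contact_force: [-0.4, 0.2, -0.7]
grip_width: 0.0439
```

>>> {"method": "play_rows", "body": {
  "increments": [
    [0,0,0,0,0,0,255],
    [0,0,0,0,0,0,255],
    [0,0,0,0,0,0,255]
  ],
  "force": 60
}}

```text
clock: 25.75
tcp_pos: [0.4853, 0.2857, 0.0643]
orientation: [2.126, 2.312, 0.004]
contact_force: [0.1, -0.6, -1.0]
grip_width: 0.0283
```

```bash
python3 plan.py .4843 .2853 .063 4.8 1
```

```text
clock 25.75 tcp [0.4853 0.2857 0.0643] F [ 0.1 -0.6 -1. ] w 0.0283 j [-0.2   0.57 -0.57  1.93  0.44  0.76 -0.94] rotleft [ 0.002 -0.001  0.   ] dworld [-1.  -0.4 -1.3] N 1
[-0.3 -1.   1.3] [ 0.002 -0.001  0.   ]
```

>>> {"method": "play_rows", "body": {
  "increments": [
    [0,0,-15,0,0,0,255],
    [0,0,-30,0,0,0,255],
    [0,0,-40,0,0,0,255],
    [0,0,-40,0,0,0,255],
    [0,0,-22,0,0,0,255]
  ],
  "force": 60
}}

```text
clock: 26.25
tcp_pos: [0.4814, 0.2832, 0.2146]
orientation: [-2.122, -2.312, 0.013]
contact_force: [0.4, 0.1, -2.5]
grip_width: 0.0283
```

>>> {"method": "play_rows", "body": {
  "increments": [
    [0,0,0,0,0,0,255],
    [0,0,0,0,0,0,255]
  ]
}}

```text
clock: 26.45
tcp_pos: [0.4825, 0.2841, 0.2186]
orientation: [-2.124, -2.314, 0.004]
contact_force: [1.0, -0.5, -4.4]
grip_width: 0.0279
```

```bash
python3 plan.py .5041 -.0077 .215 4.8
```

```text
clock 26.45 tcp [0.4825 0.2841 0.2186] F [ 1.  -0.5 -4.4] w 0.0279 j [-0.11  0.38 -0.67  1.81  0.27  1.05 -0.8 ] rotleft [-0.002  0.001  0.002] dworld [  21.6 -291.8   -3.6] N 7
[-41.8  -0.5   0.6] [-0.  0.  0.]
[-41.8  -0.5   0.6] [-0.  0.  0.]
[-41.8  -0.5   0.5] [-0.  0.  0.]
[-41.8  -0.5   0.5] [-0.  0.  0.]
[-41.8  -0.4   0.5] [-0.  0.  0.]
[-41.8  -0.4   0.5] [-0.  0.  0.]
[-41.8  -0.4   0.5] [-0.  0.  0.]
```

Lid is lifted (−4.4 N). I carry it over gently.

>>> {"method": "play_rows", "body": {
  "increments": [
    [-20,0,0,0,0,0,255],
    [-35,0,0,0,0,0,255],
    [-40,0,0,0,0,0,255],
    [-40,0,0,0,0,0,255],
    [-40,0,0,0,0,0,255]
  ]
}}

```text
clock: 26.95
tcp_pos: [0.4924, 0.1102, 0.2113]
orientation: [-2.1, -2.322, 0.014]
contact_force: [1.0, 0.6, -2.2]
grip_width: 0.0282
```

>>> {"method": "play_rows", "body": {
  "increments": [
    [-40,0,0,0,0,0,255],
    [-35,0,0,0,0,0,255],
    [-20,0,0,0,0,0,255],
    [-8,0,0,0,0,0,255],
    [0,0,0,0,0,0,255]
  ]
}}

```text
clock: 27.45
tcp_pos: [0.4966, -0.0046, 0.2024]
orientation: [-2.105, -2.305, 0.034]
contact_force: [-0.5, 0.9, -3.5]
grip_width: 0.0286
```

```bash
python3 plan.py .5041 -.0077 .205 4.8 1
```

```text
clock 27.45 tcp [ 0.4966 -0.0046  0.2024] F [-0.5  0.9 -3.5] w 0.0286 j [ 0.37  0.29 -0.58  1.95  0.18  0.98 -0.2 ] rotleft [-0.03  -0.     0.007] dworld [ 7.5 -3.1  2.6] N 1
[-3.8  7.1 -2.8] [-0.03  -0.     0.007]
```

>>> {"method": "play_rows", "body": {
  "increments": [
    [-4,6,-6,-0.03,0,0.007,255],
    [0,0,0,0,0,0,255],
    [0,0,0,0,0,0,255]
  ]
}}

```text
clock: 27.75
tcp_pos: [0.5029, -0.0042, 0.2077]
orientation: [-2.121, -2.317, -0.004]
contact_force: [0.5, -0.5, -3.3]
grip_width: 0.0282
```

```bash
python3 plan.py .5041 -.0077 .205 4.8 1
```

```text
clock 27.75 tcp [ 0.5029 -0.0042  0.2077] F [ 0.5 -0.5 -3.3] w 0.0282 j [ 0.38  0.27 -0.58  1.96  0.18  0.96 -0.19] rotleft [ 0.001 -0.002  0.005] dworld [ 1.2 -3.5 -2.7] N 1
[-3.6  0.9  2.7] [ 0.001 -0.002  0.005]
```

>>> {"method": "play_rows", "body": {
  "increments": [
    [-3,1,2,0,-0.002,0.005,255],
    [0,0,0,0,0,0,255],
    [0,0,0,0,0,0,255]
  ]
}}

```text
clock: 28.05
tcp_pos: [0.5044, -0.005, 0.2059]
orientation: [2.122, 2.315, 0.003]
contact_force: [1.1, 0.3, -2.7]
grip_width: 0.0286
```

```bash
python3 plan.py .5041 -.0077 .19 4.8 1; python3 - <<'E'
from h import *
np.set_printoptions(precision=4,suppress=True)
p=r.get_obs()['tcp_pos'];z0=p[2]-.064
for n in('top','scene'):
    f=grab_frame(n);save(n+'6.pkl',f);cv2.imwrite(f'pics/{n}6.png',f['color']);q=cloud(f).reshape(-1,3)
    a=q[near(q,p[:2],.095)]
    cs=a[(a[:,2]>z0+.028)&(a[:,2]<z0+.05)];print(n,'crown side',fitcr(cs[:,:2],[*p[:2],.082]),len(cs))
    a=q[near(q,p[:2],.11)];sk=a[(a[:,2]>z0+.003)&(a[:,2]<z0+.014)]
    print(n,'skirt',fitcr(sk[:,:2],[*p[:2],.1]),len(sk))
    ct=q[near(q,p[:2],.075)&(abs(q[:,2]-z0-.057)<.008)]
    A=np.c_[ct[:,:2]-p[:2],np.ones(len(ct))];s=np.linalg.lstsq(A,ct[:,2],rcond=None)[0];print(n,'crown plane slope,z',s,len(ct), 'expect',z0+.057)
E
```

```text
clock 28.05 tcp [ 0.5044 -0.005   0.2059] F [ 1.1  0.3 -2.7] w 0.0286 j [ 0.38  0.28 -0.58  1.95  0.18  0.96 -0.2 ] rotleft [ 0.002 -0.     0.003] dworld [ -0.3  -2.7 -15.9] N 1
[-2.7 -0.5 15.9] [ 0.002 -0.     0.003]
top crown side [ 0.5044 -0.005   0.082 ] 0
top skirt [ 0.5046 -0.0049  0.1002] 17
top crown plane slope,z [0. 0. 0.] 0 expect 0.19890576522053413
scene crown side [ 0.505  -0.0048  0.0842] 759
scene skirt [ 0.505  -0.0046  0.0999] 468
scene crown plane slope,z [-0.0002 -0.001   0.1995] 1509 expect 0.19890576522053413
```

View pics/scene6.png

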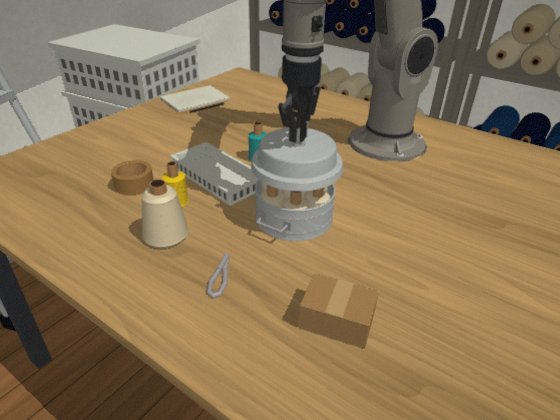

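The picture shows the lid level above the tin at (297,160). In the scene camera its centre is within 1 mm of the TCP and the rim centre is at (0.5048,-0.0072). I lower to the TCP target (0.5042,-0.0075), with home expected at z ≈ 0.134.

>>> {"method": "play_rows", "body": {
  "increments": [
    [-3,0,8,0.002,0,0.003,255],
    [0,0,8,0,0,0,255],
    [0,0,8,0,0,0,255],
    [0,0,0,0,0,0,255]
  ]
}}

```text
clock: 28.55
tcp_pos: [0.5043, -0.0088, 0.1793]
orientation: [-2.127, -2.311, 0.001]
contact_force: [-0.4, -0.1, -3.2]
grip_width: 0.0279
```

```bash
python3 plan.py .5042 -.0075 .16 4.8 1
```

```text
clock 28.55 tcp [ 0.5043 -0.0088  0.1793] F [-0.4 -0.1 -3.2] w 0.0279 j [ 0.37  0.31 -0.56  1.98  0.21  0.91 -0.22] rotleft [-0.001 -0.    -0.001] dworld [ -0.1   1.3 -19.3] N 1
[ 1.3  0.  19.3] [-0.001 -0.    -0.001]
```

>>> {"method": "play_rows", "body": {
  "increments": [
    [1,0,7,0,0,0,255],
    [0,0,7,0,0,0,255],
    [0,0,0,0,0,0,255],
    [0,0,0,0,0,0,255]
  ]
}}

```text
clock: 28.95
tcp_pos: [0.504, -0.0075, 0.1635]
orientation: [-2.126, -2.31, 0.002]
contact_force: [0.1, 1.0, -2.4]
grip_width: 0.0284
```

```bash
python3 plan.py .5042 -.0075 .15 4.8 1
```

```text
clock 28.95 tcp [ 0.504  -0.0075  0.1635] F [ 0.1  1.  -2.4] w 0.0284 j [ 0.36  0.33 -0.56  1.99  0.23  0.88 -0.24] rotleft [-0.002 -0.001 -0.001] dworld [  0.2   0.  -13.5] N 1
[-0.   0.3 13.5] [-0.002 -0.001 -0.001]
```

>>> {"method": "play_rows", "body": {
  "increments": [
    [0,0,6,0,0,0,255],
    [0,0,6,0,0,0,255],
    [0,0,0,0,0,0,255],
    [0,0,0,0,0,0,255]
  ]
}}

```text
clock: 29.35
tcp_pos: [0.5043, -0.0075, 0.1508]
orientation: [-2.127, -2.311, 0.001]
contact_force: [-0.2, -0.3, -2.8]
grip_width: 0.0282
```

```bash
python3 plan.py .5042 -.0075 .14 4.8 1
```

```text
clock 29.35 tcp [ 0.5043 -0.0075  0.1508] F [-0.2 -0.3 -2.8] w 0.0282 j [ 0.35  0.35 -0.55  2.01  0.24  0.85 -0.25] rotleft [-0.001 -0.001 -0.001] dworld [ -0.1  -0.  -10.8] N 1
[-0.  -0.1 10.8] [-0.001 -0.001 -0.001]
```

Now I lower it over the rim.

>>> {"method": "play_rows", "body": {
  "increments": [
    [0,0,4,0,0,0,255],
    [0,0,4,0,0,0,255],
    [0,0,0,0,0,0,255]
  ]
}}

```text
clock: 29.65
tcp_pos: [0.5045, -0.0075, 0.1424]
orientation: [-2.127, -2.311, 0.0]
contact_force: [-0.2, 0.2, -3.3]
grip_width: 0.0284
```

```bash
python3 plan.py .5042 -.0075 .134 4.8 1
```

```text
clock 29.65 tcp [ 0.5045 -0.0075  0.1424] F [-0.2  0.2 -3.3] w 0.0284 j [ 0.35  0.36 -0.55  2.01  0.25  0.83 -0.26] rotleft [-0.001 -0.    -0.001] dworld [-0.3  0.  -8.4] N 1
[ 0.1 -0.3  8.4] [-0.001 -0.    -0.001]
```

>>> {"method": "play_rows", "body": {
  "increments": [
    [0,0,4,0,0,0,255],
    [0,0,3,0,0,0,255],
    [0,0,0,0,0,0,255]
  ]
}}

```text
clock: 29.95
tcp_pos: [0.5045, -0.0075, 0.1348]
orientation: [-2.127, -2.311, 0.0]
contact_force: [0.3, -0.9, -2.3]
grip_width: 0.0281
```

>>> {"method": "play_rows", "body": {
  "increments": [
    [0,0,2,0,0,0,255],
    [0,0,0,0,0,0,255]
  ]
}}

```text
clock: 30.15
tcp_pos: [0.505, -0.0075, 0.1348]
orientation: [2.128, 2.311, -0.001]
contact_force: [-0.4, -0.5, -2.6]
grip_width: 0.0286
```

```bash
python3 plan.py .5042 -.0075 .134 4.8 1
```

```text
clock 30.15 tcp [ 0.505  -0.0075  0.1348] F [-0.4 -0.5 -2.6] w 0.0286 j [ 0.34  0.37 -0.54  2.02  0.26  0.82 -0.27] rotleft [-0.     0.001 -0.001] dworld [-0.8 -0.  -0.8] N 1
[ 0.  -0.8  0.8] [-0.     0.001 -0.001]
```

>>> {"method": "play_rows", "body": {
  "increments": [
    [0,0,2,0,0,0,255],
    [0,0,2,0,0,0,255]
  ]
}}

```text
clock: 30.35
tcp_pos: [0.5054, -0.0075, 0.1342]
orientation: [2.127, 2.309, -0.003]
contact_force: [-13.4, -1.4, 30.0]
grip_width: 0.0283
```

```bash
python3 plan.py .5042 -.0075 .134 4.8 1
```

```text
clock 30.35 tcp [ 0.5054 -0.0075  0.1342] F [-13.4  -1.4  30. ] w 0.0283 j [ 0.34  0.38 -0.54  2.02  0.27  0.82 -0.27] rotleft [ 0.     0.003 -0.002] dworld [-1.2 -0.  -0.2] N 1
[ 0.1 -1.2  0.2] [ 0.     0.003 -0.002]
```

The lid meets the rim at exactly home height (0.1342, against 0.0643 + 0.070). I release and retreat.

>>> {"method": "play_rows", "body": {
  "increments": [
    [0,0,0,0,0,0,255],
    [0,0,0,0,0,0,60],
    [0,0,0,0,0,0,60],
    [0,0,0,0,0,0,60],
    [0,0,0,0,0,0,60]
  ]
}}

```text
clock: 30.85
tcp_pos: [0.5068, -0.0072, 0.1351]
orientation: [2.125, 2.307, 0.0]
contact_force: [0.0, 0.6, -0.4]
grip_width: 0.0651
```

>>> {"method": "play_rows", "body": {
  "increments": [
    [0,0,-20,0,0,0,40],
    [0,0,-40,0,0,0,40],
    [0,0,-35,0,0,0,40],
    [-40,0,0,0,0,0,40],
    [-45,0,0,0,0,0,40]
  ]
}}

```text
clock: 31.35
tcp_pos: [0.514, -0.0864, 0.2333]
orientation: [2.112, 2.323, 0.003]
contact_force: [0.4, -0.7, 0.6]
grip_width: 0.0719
```

>>> {"method": "play_rows", "body": {
  "increments": [
    [-45,0,0,0,0,0,40],
    [-45,0,0,0,0,0,40],
    [-45,0,0,0,0,0,40],
    [-20,0,0,0,0,0,40],
    [0,0,0,0,0,0,40]
  ]
}}

```text
clock: 31.85
tcp_pos: [0.5286, -0.254, 0.2339]
orientation: [2.118, 2.312, 0.002]
contact_force: [0.0, 0.1, -0.8]
grip_width: 0.072
```

```bash
python3 - <<'E'
from h import *
np.set_printoptions(precision=4,suppress=True)
print(r.get_obs()['tcp_pos'],r.get_obs()['clock'])
p=np.array([.5045,-.0075]);z0=.070
for n in('top','scene'):
    f=grab_frame(n);cv2.imwrite(f'pics/{n}7.png',f['color']);q=cloud(f).reshape(-1,3)
    a=q[near(q,p[:2],.095)]
    cs=a[(a[:,2]>z0+.028)&(a[:,2]<z0+.05)];print(n,'crown side',fitcr(cs[:,:2],[*p[:2],.082]),len(cs))
    ct=q[near(q,p[:2],.075)&~near(q,p[:2],.03)&(abs(q[:,2]-z0-.057)<.012)]
    A=np.c_[ct[:,:2]-p[:2],np.ones(len(ct))];s=np.linalg.lstsq(A,ct[:,2],rcond=None)[0];print(n,'crown plane slope,z',s,len(ct))
E
```

```text
[ 0.5286 -0.254   0.2339] 31.85
top crown side [ 0.5061 -0.0071  0.0841] 7
top crown plane slope,z [0.0022 0.0007 0.1278] 2664
scene crown side [ 0.5061 -0.0073  0.0843] 671
scene crown plane slope,z [-0.0004  0.0003  0.1279] 1399
```

View pics/scene7.png

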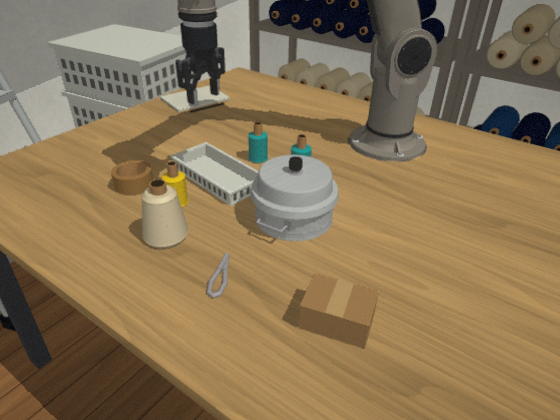

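View pics/top7.png

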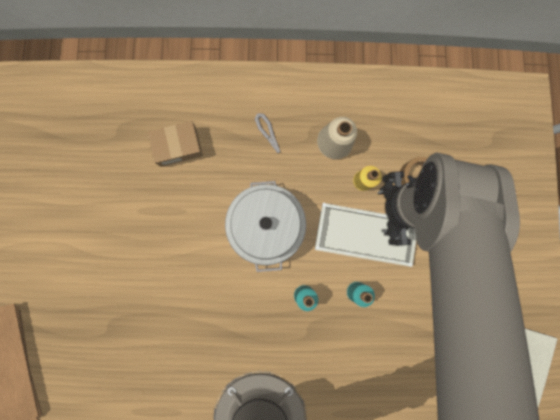

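Crown plane reads 127.9 mm and level. On the table it read 57.9, so the lid is exactly 70 higher, i.e. home. Cone (163,215), tape, snips (220,275), carton and the dyed look-alikes are unmoved. The tray is empty.

```bash
python3 - <<'E'
from h import *
print(r.hand_in(), r.get_obs()['clock'])
E
```

```text
the job is handed in; nothing more can be done
the job is handed in; nothing more can be done
```

I moved the three undyed bobbins from the tray into the canister: one in the middle and one each at the 240° and 300° places. Each was lowered to floor contact before I released it. Then I lowered the lid on by its knob, let go and backed off. The job was handed in at about 32 s of the 72 s allowed.

**Bobbins:** Before the lid went on, all seven tube tops read 117–118 mm in both cameras. Neighbouring bobbins stood about 58–60 mm apart.

**Lid:** The crown reads 127.9 mm and level, exactly 70 mm higher than the 57.9 mm it read on the table, so the lid is home. The lid's centre is about 1–2 mm off the measured rim centre, within its 3 mm of play.

**Contact forces:** Placing forces were up to about 30 N at the wrist, on the final touch of the middle bobbin, the last bobbin and the lid.

**Other things in the scene:** By eye in the last pictures, the cone, snips, cardboard box and dyed look-alikes stand where they were. The tape is also in place in the scene view, though the arm half hid it in the top view.

**Disagreements:** The two cameras differed by up to about 2 mm in position. While I lowered the second bobbin, the arm drifted about 3 mm sideways, close to the middle bobbin. I corrected that before lowering it further, and no contact force showed.

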